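Stand the tipped piston back in its lane and close up the row

ROBOT

A 6-joint arm with a two-finger parallel gripper is mounted at the origin on a cart in front of the work surface, level with it; the furniture and walls round the work are solid. World frame = base frame: x ahead of the robot, y to its left, z up, the work surface at z = 0. Lengths are in m, angles in rad, forces in N, time in s.
With the tool pointing down it reaches from about 0.35 to 0.975 m from the base axis. Payload 4.9 kg.
Tool frame: the origin (TCP) lies midway between the tips of the shut fingers; the grasp point (between the pads) lies manip.grip_depth behind it (manip.grip_depth is the distance from the TCP to the grasp point, in m); z points along the fingers, x is the direction in which the jaws open and shut, and the axes are right-handed (so a half turn about z gives the same grasp; the last joint's range is limited). The gripper opens to 85 mm and grips with 20 to 120 N. Pads are 22 mm wide; open, the fingers measure 114 mm over their backs; the gripper's body (76 mm by 85 mm) begins 54 mm behind the grasp point. The pads swing forward as they close: fully open they stand 13 mm farther back than shut.
Start: joints at [1.157, 0.053, 1.613, -0, 1.476, -0.119], TCP at [0.182, 0.598, 0.202] pointing down, gripper open.
Joint ranges: [-3.01, 3.01], [-1.01, 2.22], [0.06, 2.58], [-1.02, 4.17], [0.09, 2.62], [-3.14, 3.14]. Speed limits (rad/s): [2.57, 2.57, 3.14, 3.14, 3.14, 3.14].

INTERFACE

Orientations are given as a unit quaternion [w, x, y, z].
In Python, from plant import state, grab_frame, ticket, manip gives the robot as it stands.
- The arm moves only by the tool carry_out, never from a script. Its argument "moves" is a list that holds one entry, the list of rows, each a list of 7 numbers: the turn, a rotation vector about the tool's x, y, z each as a share of 5 degrees, from -1 to 1, then the shift along the tool's x, y, z each as a share of 0.04 m, from -1 to 1, then the gripper command: -1 is shut, 1 is fully open, values between are in proportion. A call has 1 to 8 rows; each row shifts and turns the commanded pose from where the row before left it, along the tool's axes as they then stand; what a row does not reach is not made up. A row lasts 1/12 s, in which the tool goes at most 41.7 mm and 7.16 degrees, less where a joint would pass 70% of its speed; a pose out of reach is approached as far as the arm can. A call with a number of a shift or a turn outside -1 to 1 is refused whole. A call with a gripper value outside its range is refused whole. The fingers move at their own pace and stop on an object; the grip force is fixed at half the most. Time passes only in rows, so rows that do not move let the fingers close. It gives the time, the measured TCP pose, the force and the opening at its end, in the units of the state.
- state(): the state, without advancing time (a new reading comes with each control period).
- grab_frame(name): name is "scene" or "top" or "wrist"; returns a dict with "frame" (420x560x3 uint8, red, green, blue), "z_map" (420x560 float32, m along the optical axis (not along the pixel's ray), 0 where there is no reading), "K" (3x3 intrinsics, pixels), "world_from_camera" (4x4, takes a point from camera to world coordinates); the wrist camera has in their place "hand_eye" (4x4, takes a point from camera to tool coordinates, whose origin is the TCP and whose axes are the tool frame's). Camera axes: x right, y down, z forward; pixel columns grow to the right and rows downward; lengths in m; the calibration is good to about 2 mm. The wrist camera is an equidistant fisheye: a pixel r from the principal point sees the ray r / f radians off the axis. A picture is of the moment at which its call begins: read the wrist's pose just before it.
- ticket.job_done(): hands the job in, once; it reports no verdict.
The state is a dict: "time": time; "joint_pos": joint angles; "joint_vel": joint speeds; "joint_efforts": joint torques, N m; "tool_pos": TCP position; "tool_rot": TCP orientation; "contact_force": force on the tool from outside, world axes, zero at the start; "ft_torque": the same for the moment, N m; "gripper_width": opening from 0.0 (shut) to 1.0 (fully open).
Only numpy, scipy, OpenCV 4.12 (cv2) and the standard library are available. Lean on these libraries where they do the work, as an engineer would, in place of code of your own. Each camera call takes 0.05 s, during which the arm holds its last target.

TASK

One of the four piston-and-rod assemblies has tipped out of the lane tray. Stand it upright on its crown, rod up, in the empty place between its neighbours, setting it down rather than dropping it and without knocking a neighbour over; then slide the end stop up so that the whole row stands upright and snug against the fixed end plate, with no gaps, for carrying. Leave the screwdriver, spark plug and spanner where they lie.

Things in the scene. Friction and masses are not known exactly. Their poses are not given: they have to be found in the camera images.
- tray: fixed grey sheet-steel lane tray, 450 mm long, 94 mm wide. Origin: underside, on the lane's centre line. Own y runs along the lane: fixed end plate (60 mm high) at +y, the sliding end stop at -y; own x across, z up. Lane floor at own z=4 mm; the side rails are 18 mm high and stand at own x=+-37 mm (lane 74 mm wide inside).
- lane_end (a point): point on the lane floor, on the centre line, at the inner face of the fixed end plate (tray y=198 mm); the row is pushed up against this face
- stop (a joint): travel of the sliding end stop in m: 0 = drawn back (pushing face at tray y=-150 mm), grows as it slides towards the fixed end plate, limit 0.14; slides stiffly (about 2 N) and stays where left
- stop_knob (a point): middle of the black fluted clamping knob of the end stop (25 mm diameter, 24 mm high, standing upright, this point 54 mm above the bench, 44 mm behind the pushing face); pinch it from above and slide along the lane
- stop_face (a point): foot of the end stop's pushing face (a steel plate 46 mm high), on the lane's centre line
- piston_c: the tipped one: aluminium piston (66 mm diameter, 51 mm tall) with its connecting rod, 170 mm long, 0.36 kg, lying on its side on the bench beside the tray. Own +y runs along its axis from crown to big end (up when it stands on its crown). Origin 33 mm off the axis (axis at own x=0, z=33 mm), 85 mm from the crown face. Grip it at the big end, see piston_c_bigend, not at the slim rod.
- piston_a: like piston_c, standing on its crown in the lane, nearest the fixed end plate; same origin and axes
- piston_b: like piston_c, standing on its crown in the lane, next to it, on the fixed-end side of the empty place; same origin and axes
- piston_d: like piston_c, standing on its crown in the lane, on the other side of the empty place, next to the end stop; same origin and axes
- piston_a_crown (a point): centre of the flat crown face of piston_a (its underside when standing)
- piston_b_crown (a point): centre of the flat crown face of piston_b (its underside when standing)
- piston_c_crown (a point): centre of the flat crown face of piston_c (its underside when standing)
- piston_d_crown (a point): centre of the flat crown face of piston_d (its underside when standing)
- piston_c_bigend (a point): centre of the big-end block of piston_c, the grip point: a block with flat sides, 18 mm thick along own x, about 42 by 42 mm along own y and z, 43 mm from the origin along own +y, on the axis; when it stands this point is 127 mm above the crown face
- screwdriver: bystander: yellow and black screwdriver, 175 mm, lying on the bench on the robot's side of the tray
- spark_plug: bystander: used spark plug, 76 mm, lying on the bench
- spanner: bystander: flat steel spanner, 169 mm, lying on the bench
Mind the look-alikes: they are no part of the job. Leave any pink look-alike of the piston_b alone.

How it is judged:
By the outcome, as a careful person would: the job done as asked, in the order asked, and still so for the second after the job is handed in, with the robot touching nothing.
It also fails if it takes over 64 s, if anything falls off the work surface, if the arm or the gripper's body presses on something with over 40 N, if the wrist force passes 120 N, or if a joint passes its speed limit or range.

## Working session

There is one attempt and no reset: what is moved stays moved. The work goes in short steps, Python scripts to look and compute and a tool call to move; the robot and the scene stay as the last step left them, time stands still between calls to the robot, and variables do not carry over. Pictures are saved under pics/ and viewed, and the job is handed in when it is done.

Besides the shell and the picture viewer there is one more tool, called after "Call:" as a command line: name --argument value ..., lists and objects as JSON in quotes. carry_out: Moves the arm, as the interface text tells. Shift numbers are shares of 0.04 m and turn numbers shares of 5 degrees, none past 1 either way. Its arguments: {"type":"object","properties":{"moves":{"type":"array"}},"required":["moves"]}

```bash
mkdir -p pics; ls
cat > h.py <<'E'
import numpy as np, cv2, sys
from plant import state, grab_frame, ticket, manip
np.set_printoptions(precision=4,suppress=True)
def save(name,fn):
    f=grab_frame(name); cv2.imwrite('pics/'+fn+'.png',f['frame'][:,:,::-1]); np.savez('pics/'+fn+'.npz',**f); return f
def pts(f):
    z=f['z_map'];K=f['K'];h,w=z.shape;u,v=np.meshgrid(np.arange(w),np.arange(h))
    P=np.stack([(u-K[0,2])/K[0,0]*z,(v-K[1,2])/K[1,1]*z,z],-1)
    T=f['world_from_camera'];W=P@T[:3,:3].T+T[:3,3];W[z==0]=np.nan;return W
E
python3 - <<'E'
from h import *
print(state(),manip, [ (a,getattr(manip,a)) for a in dir(manip) if a[0]!='_'])
for n in('scene','top'):
    f=save(n,n+'0');print(f['K'],f['world_from_camera'])
E
```

```text
pics
{'time': 0.0, 'joint_pos': array([ 1.157 ,  0.0534,  1.6143, -0.    ,  1.476 , -0.119 ]), 'joint_vel': array([-0.0014, -0.0018,  0.0006, -0.0005, -0.001 , -0.0004]), 'joint_efforts': array([ -0.0001, -39.3686, -37.0176,  -0.    ,   0.0069,   0.    ]), 'tool_pos': array([0.1813, 0.5974, 0.2005]), 'tool_rot': array([ 0.0005,  0.8033,  0.5956, -0.0009]), 'contact_force': array([ 0.2062,  0.1457, -0.1849]), 'ft_torque': array([ 0.0027, -0.024 ,  0.0212]), 'gripper_width': 1.0014385166042676} <Robot object at 0x7fd4a875be00> [('IKError', <class 'plant.IKError'>), ('grip_depth', 0.0187)]
[[384.8564   0.     285.7334]
 [  0.     384.8564 213.68  ]
 [  0.       0.       1.    ]] [[ 0.7541 -0.4039  0.518  -0.0647]
 [-0.6565 -0.4882  0.5751 -0.6204]
 [ 0.0206 -0.7737 -0.6333  0.8082]
 [ 0.      0.      0.      1.    ]]
[[483.1799   0.     278.8456]
 [  0.     483.1799 214.5699]
 [  0.       0.       1.    ]] [[-0.023  -0.9917  0.1262  0.41  ]
 [-0.9996  0.0208 -0.019   0.0336]
 [ 0.0163 -0.1266 -0.9918  1.2381]
 [ 0.      0.      0.      1.    ]]
```

View pics/scene0.png

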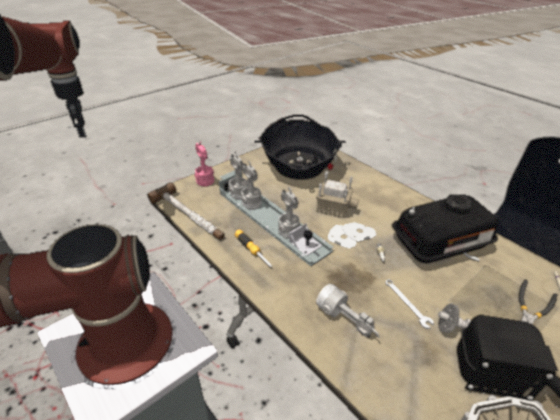

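View pics/top0.png

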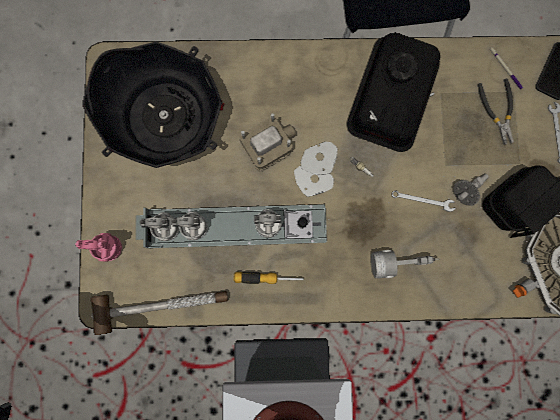

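The top view shows the tray at columns 140–327, row 226, with its fixed end on the left (+y). Pistons stand at about (160,224), (190,224) and (268,222), and the knob is at (304,222). One grey piston lies at (385,262) with its big end near (428,259). The pink one at (100,245) is the look-alike, so I leave it alone.

Run:
```python
from h import *
f=dict(np.load('pics/top0.npz'));im=f['frame'][:,:,::-1]
a=cv2.resize(im[235:285,360:450],None,fx=6,fy=6,interpolation=cv2.INTER_CUBIC)
b=cv2.resize(im[195:255,130:335],None,fx=3.8,fy=3.8,interpolation=cv2.INTER_CUBIC)
o=np.zeros((a.shape[0]+b.shape[0],800,3),np.uint8);o[:a.shape[0],:a.shape[1]]=a;o[a.shape[0]:,:b.shape[1]]=b
cv2.imwrite('pics/crop0.png',o)
W=pts(f)
R=W[240:280,365:445].reshape(-1,3);
for lo,hi in((.01,.08),):
    m=(R[:,2]>lo);Q=R[m];print(len(Q),Q.min(0),Q.max(0))
for r in range(246,276,3): print(r,[int(1000*W[r,c,2]) for c in range(366,444,3)])
print(W[262,366],W[262,440])
R=W[195:255,130:335]
for r in range(200,252,3): print(r,[int(np.nan_to_num(1000*W[r,c,2])) for c in range(132,335,6)])
```

```text
895 [ 0.3997 -0.385   0.0105] [ 0.4687 -0.2178  0.0705]
246 [-4, 0, 0, 0, -1, -1, 0, 0, 1, 0, -1, 0, 0, -1, -1, -3, 6, 3, 4, 1, -1, 0, 1, 1, 1, 1]
249 [2, 1, 0, 0, 0, -2, 1, -2, 4, -2, 0, -8, 0, -3, 2, 0, 2, 0, 0, 0, 0, 1, -1, -1, -1, 0]Traceback (most recent call last):
  File "<stdin>", line 11, in <module>
ValueError: cannot convert float NaN to integer
```

View pics/crop0.png

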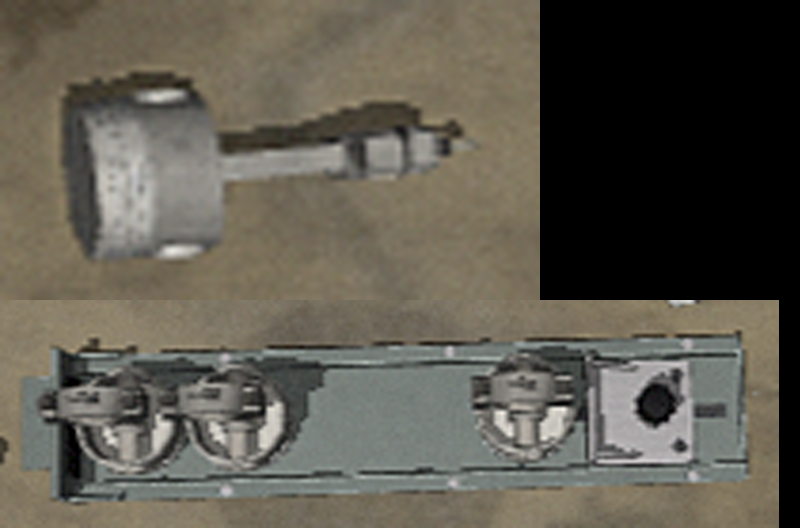

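The crop shows the tipped grey piston with its crown on the left (crop px 80,170) and its big end on the right (390,150). The big end's thin side is horizontal, roughly along world x. The standing big ends have their wide side along the lane. Next I measure these.

Run:
```python
from h import *
f=dict(np.load('pics/top0.npz'));W=pts(f)
R=W[240:285,362:446].reshape(-1,3);Q=R[(R[:,2]>.02)]
for y0 in np.arange(-.39,-.21,.01):
    q=Q[(Q[:,1]>y0)&(Q[:,1]<y0+.01)]
    if len(q): print('y %.3f n%d x %.3f..%.3f z %.3f..%.3f'%(y0,len(q),q[:,0].min(),q[:,0].max(),q[:,2].min(),q[:,2].max()))
print('tray')
R=W[190:262,130:340].reshape(-1,3)
for lo,hi in((.010,.026),(.026,.05),(.05,.075),(.09,.2)):
  Q=R[(R[:,2]>lo)&(R[:,2]<hi)&(R[:,1]<.36)]
  print(lo,len(Q),np.nanpercentile(Q,[1,50,99],axis=0).round(3).tolist())
  if lo>.04:
   for y0 in np.arange(-.12,.4,.01):
    q=Q[(Q[:,1]>y0)&(Q[:,1]<y0+.01)]
    if len(q)>2: print('  y %.3f n%d x %.3f..%.3f z %.3f..%.3f'%(y0,len(q),q[:,0].min(),q[:,0].max(),q[:,2].min(),q[:,2].max()))
```

```text
y -0.390 n2 x 0.443..0.443 z 0.032..0.037
y -0.380 n2 x 0.443..0.443 z 0.036..0.039
y -0.370 n10 x 0.434..0.451 z 0.040..0.065
y -0.360 n29 x 0.433..0.451 z 0.048..0.069
y -0.350 n39 x 0.431..0.451 z 0.041..0.066
y -0.340 n41 x 0.431..0.449 z 0.038..0.066
y -0.330 n32 x 0.432..0.449 z 0.032..0.064
y -0.320 n20 x 0.435..0.445 z 0.038..0.047
y -0.310 n16 x 0.435..0.442 z 0.039..0.046
y -0.300 n19 x 0.433..0.443 z 0.038..0.044
y -0.290 n18 x 0.433..0.443 z 0.039..0.045
y -0.280 n22 x 0.406..0.460 z 0.041..0.066
y -0.270 n103 x 0.401..0.468 z 0.032..0.068
y -0.260 n111 x 0.402..0.468 z 0.041..0.070
y -0.250 n111 x 0.402..0.469 z 0.034..0.070
y -0.240 n111 x 0.402..0.466 z 0.034..0.070
y -0.230 n147 x 0.400..0.466 z 0.020..0.069
y -0.220 n43 x 0.424..0.464 z 0.020..0.065
tray
0.01 2185 [[0.49, -0.105, 0.01], [0.531, 0.107, 0.018], [0.589, 0.337, 0.026]]
0.026 770 [[0.489, -0.021, 0.026], [0.529, 0.233, 0.041], [0.584, 0.34, 0.05]]
0.05 686 [[0.494, -0.053, 0.05], [0.534, 0.269, 0.057], [0.579, 0.36, 0.066]]
  y -0.060 n19 x 0.531..0.550 z 0.057..0.067
  y -0.050 n46 x 0.528..0.553 z 0.051
[... 1455 characters left out ...]
 0.050 n38 x 0.532..0.552 z 0.127..0.155
  y 0.060 n43 x 0.532..0.551 z 0.129..0.152
  y 0.190 n21 x 0.531..0.547 z 0.117..0.152
  y 0.200 n38 x 0.530..0.550 z 0.129..0.152
  y 0.210 n47 x 0.530..0.548 z 0.117..0.152
  y 0.220 n50 x 0.529..0.548 z 0.118..0.170
  y 0.230 n39 x 0.530..0.548 z 0.116..0.172
  y 0.240 n34 x 0.529..0.548 z 0.126..0.152
  y 0.250 n33 x 0.529..0.548 z 0.128..0.151
  y 0.260 n19 x 0.529..0.546 z 0.121..0.153
  y 0.270 n41 x 0.530..0.549 z 0.128..0.155
  y 0.280 n46 x 0.529..0.547 z 0.130..0.153
  y 0.290 n53 x 0.529..0.550 z 0.114..0.176
  y 0.300 n42 x 0.529..0.550 z 0.116..0.172
  y 0.310 n31 x 0.529..0.548 z 0.127..0.151
  y 0.320 n36 x 0.529..0.547 z 0.128..0.154
```

Measured positions:
- **Piston c:** axis direction from crown to big end is (0.068, -0.998). The big end is at about (0.441, -0.349, 0.033), and its top is at z≈66 mm, as it should be.
- **Standing big ends:** a at y≈0.297, b at 0.229, d at 0.037, with x≈0.540.

I'll grasp with the tool tilted 60° from vertical, so that at placing it leans only 30° and clears b. First I lift, then travel.

Call:
carry_out --moves '[[[0, 0, 0, 0, 0, -0.8, 1], [0, 0, 0, 0, 0, -0.8, 1], [0, 0, 0, 0, 0, -0.8, 1], [0, 0, 0, 0, 0, -0.8, 1], [0, 0, 0, -0.67, 0.67, 0, 1], [0, 0, 0, -0.67, 0.67, 0, 1], [0, 0, 0, -0.67, 0.67, 0, 1], [0, 0, 0, -0.67, 0.67, 0, 1]]]'

```text
time: 0.77
tool_pos: [0.2532, 0.4628, 0.3293]
tool_rot: [0.0, 0.803, 0.596, -0.0]
contact_force: [0.8, 0.4, 0.4]
gripper_width: 0.998
```

Call:
carry_out --moves '[[[0, 0, 0, -0.67, 0.67, 0, 1], [0, 0, 0, -0.67, 0.67, 0, 1], [0, 0, 0, -0.67, 0.67, 0, 1], [0, 0, 0, -0.67, 0.67, 0, 1], [0, 0, 0, -0.67, 0.67, 0, 1], [0, 0, 0, -0.67, 0.67, 0, 1], [0, 0, 0, -0.67, 0.67, 0, 1], [0, 0, 0, -0.67, 0.67, 0, 1]]]'

```text
time: 1.43
tool_pos: [0.3961, 0.1951, 0.3294]
tool_rot: [-0.0, 0.803, 0.596, -0.0]
contact_force: [1.1, 0.8, 0.3]
gripper_width: 1.002
```

Call:
carry_out --moves '[[[0, 0, 0, -0.67, 0.67, 0, 1], [0, 0, 0, -0.67, 0.67, 0, 1], [0, 0, 0, -0.67, 0.67, 0, 1], [0, 0, 0, -0.9, 0.27, 0, 1], [0, 0, 0, -0.9, 0.27, 0, 1], [0, 0, 0, -0.9, 0.27, 0, 1], [0, 0, 0, -0.9, 0.27, 0, 1], [0, 0, 0, -0.9, 0.27, 0, 1]]]'

```text
time: 2.1
tool_pos: [0.4482, -0.0931, 0.3294]
tool_rot: [-0.0, 0.803, 0.596, -0.0]
contact_force: [1.0, 0.7, 0.3]
gripper_width: 1.002
```

Call:
carry_out --moves '[[[0, 0, 0, -0.9, 0.27, 0, 1], [0, 0, 0, -0.9, 0.27, 0, 1], [0, 0, 0, -0.9, 0.27, 0, 1], [0, 0, 0, -0.9, 0.27, 0, 1], [0, 0, 0, -0.9, 0.27, 0, 1], [0, 0, 0, -0.9, 0.27, 0, 1], [0, 0, 0, -0.9, 0.27, 0, 1], [0, 0, 1, 0, 0, 0, 1]]]'

```text
time: 2.77
tool_pos: [0.4465, -0.3596, 0.3275]
tool_rot: [-0.001, 0.83, 0.557, -0.001]
contact_force: [-0.0, 0.5, -1.4]
gripper_width: 1.004
```

Call:
carry_out --moves '[[[0, 0, 1, 0, 0, 0, 1], [0, 0, 1, 0, 0, 0, 1], [0, 0, 1, 0, 0, 0, 1], [0, 0, 1, 0, 0, 0, 1], [0, 0, 1, 0, 0, 0, 1], [0, 0, 1, 0, 0, 0, 1], [0, 0, 1, 0, 0, 0, 1], [0, 0, 1, 0, 0, 0, 1]]]'

```text
time: 3.43
tool_pos: [0.4477, -0.3543, 0.3291]
tool_rot: [-0.0, 0.971, 0.241, -0.0]
contact_force: [0.3, 0.4, 0.3]
gripper_width: 1.004
```

Call:
carry_out --moves '[[[0, 0, 1, 0, 0, 0, 1], [0, 0, 1, 0, 0, 0, 1], [0, 0, 1, 0, 0, 0, 1], [0, 0, 1, 0, 0, 0, 1], [0, 0, 0.9, 0, 0, 0, 1]]]'

```text
time: 3.85
tool_pos: [0.4478, -0.3543, 0.3291]
tool_rot: [-0.0, 1.0, 0.029, -0.0]
contact_force: [0.0, -0.2, -0.2]
gripper_width: 1.003
```

Call:
carry_out --moves '[[[1, 0, 0, 0, 0, 0, 1], [1, 0, 0, 0, 0, 0, 1], [1, 0, 0, 0, 0, 0, 1], [1, 0, 0, 0, 0, 0, 1]]]'

```text
time: 4.18
tool_pos: [0.4479, -0.3544, 0.3301]
tool_rot: [-0.175, 0.984, 0.031, -0.005]
contact_force: [0.4, -0.2, -0.2]
gripper_width: 0.999
```

Run:
```python
from h import *
s=state();print(s['time'],s['joint_pos'],s['tool_pos'],s['tool_rot'])
```

```text
4.1833 [-0.9072  0.0641  1.4216  0.2115  1.943  -0.922 ] [ 0.4479 -0.3544  0.3301] [-0.1755  0.984   0.0312 -0.0053]
```

Call:
carry_out --moves '[[[1, 0, 0, 0, 0.5, -0.5, 1], [1, 0, 0, 0, 0.5, -0.5, 1], [1, 0, 0, 0, 0.5, -0.5, 1], [1, 0, 0, 0, 0, 0, 1], [1, 0, 0, 0, 0, 0, 1], [1, 0, 0, 0, 0, 0, 1], [1, 0, 0, 0, 0, 0, 1], [1, 0, 0, 0, 0, 0, 1]]]'

```text
time: 4.85
tool_pos: [0.4528, -0.4344, 0.3581]
tool_rot: [-0.502, 0.864, 0.027, -0.016]
contact_force: [0.7, 0.3, -0.5]
gripper_width: 1.0
```

```bash
cat >> h.py <<'E'
from scipy.spatial.transform import Rotation as Ro
def pose():
    s=state();q=s['tool_rot'];return s['tool_pos'],Ro.from_quat([q[1],q[2],q[3],q[0]]),s
def plan(pt,Rt):
    p,R,s=pose()
    print('t',s['time'],'q',s['joint_pos'],'p',p,'F',s['contact_force'],'w',s['gripper_width'])
    print('zt',R.as_matrix()[:,2],'xt',R.as_matrix()[:,0])
    d=np.array(pt)-p
    print('shift cur-axes/0.04',R.inv().apply(d)/.04,' tgt-axes',Rt.inv().apply(d)/.04,'turn/5deg',np.degrees((R.inv()*Rt).as_rotvec())/5)
def axes(x,z):
    x=np.array(x,float);z=np.array(z,float);z/=np.linalg.norm(z);x-=z*(x@z);x/=np.linalg.norm(x)
    return Ro.from_matrix(np.stack([x,np.cross(z,x),z],1))
E
python3 - <<'E'
from h import *
Rt=axes((.998,.068,0),(-.059,.864,-.5))
plan((.4415+.007,-.349+.016-.1,.0236+.06),Rt)
save('wrist','w1');save('scene','s1')
E
```

```text
t 4.85 q [-1.0692  0.57    0.9844  0.6523  2.4885 -0.7964] p [ 0.4528 -0.4344  0.3581] F [ 0.688   0.2712 -0.4504] w 0.9999342027368661
zt [-0.0545  0.8667 -0.4959] xt [ 0.998   0.0625 -0.0004]
shift cur-axes/0.04 [-0.1022  5.9389  3.4388]  tgt-axes [-0.1042  5.9222  3.4673] turn/5deg [-0.0543 -0.0533 -0.035 ]
```

View pics/w1.png

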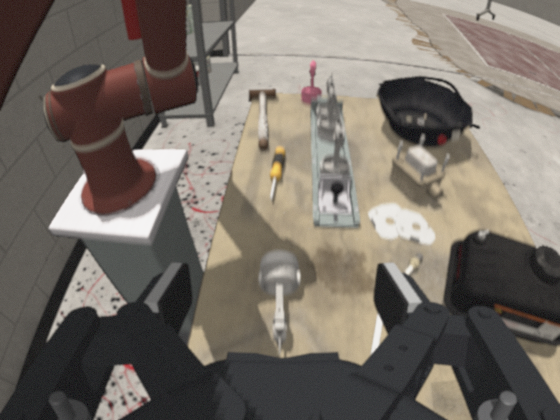

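The wrist view confirms the piston at (280,270), with its rod running back to (280,340) between the fingers. Next I descend to the pre-grasp pose.

Call:
carry_out --moves '[[[0, 0, 0, 0, 0.74, 0.43, 1], [0, 0, 0, 0, 0.74, 0.43, 1], [0, 0, 0, 0, 0.74, 0.43, 1], [0, 0, 0, 0, 0.74, 0.43, 1], [0, 0, 0, 0, 0.74, 0.43, 1], [0, 0, 0, 0, 0.74, 0.43, 1], [0, 0, 0, 0, 0.74, 0.43, 1], [0, 0, 0, -0.1, 0.74, 0.43, 1]]]'

```text
time: 5.62
tool_pos: [0.4495, -0.4333, 0.0842]
tool_rot: [-0.498, 0.867, 0.028, -0.016]
contact_force: [-1.0, 0.8, -0.3]
gripper_width: 1.007
```

Run:
```python
from h import *
Rt=axes((.998,.068,0),(-.059,.864,-.5))
plan((.4403,-.333,.0236),Rt)
save('wrist','w2');f=save('top','t2')
W=pts(f)
R=W[240:285,362:430].reshape(-1,3)
for y0 in np.arange(-.38,-.31,.01):
    q=R[(R[:,2]>.03)&(R[:,2]<.072)&(R[:,1]>y0)&(R[:,1]<y0+.01)]
    if len(q): print('y %.3f n%d x %.3f..%.3f'%(y0,len(q),q[:,0].min(),q[:,0].max()))
```

```text
t 5.6167 q [-1.0709  0.7778  1.1483  0.4549  2.1639 -1.0749] p [ 0.4495 -0.4333  0.0842] F [-0.9872  0.7845 -0.285 ] w 1.007048027853055
zt [-0.0556  0.862  -0.5039] xt [0.9979 0.065  0.0011]
shift cur-axes/0.04 [-0.0673  0.0399  2.937 ]  tgt-axes [-0.0579  0.0531  2.937 ] turn/5deg [ 0.0515 -0.0368 -0.0063]
y -0.360 n12 x 0.433..0.451
y -0.350 n39 x 0.431..0.451
y -0.340 n43 x 0.431..0.449
y -0.330 n29 x 0.432..0.449
y -0.320 n19 x 0.434..0.445
y -0.310 n17 x 0.435..0.442
```

View pics/w2.png

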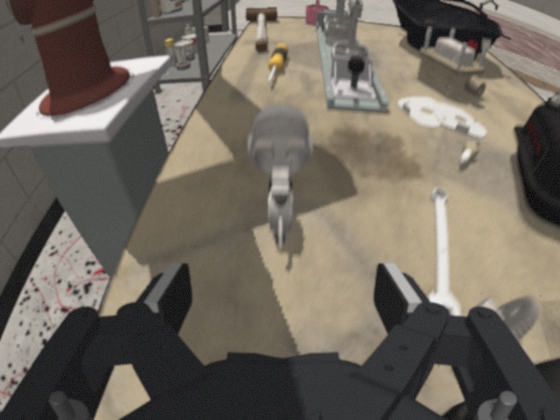

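Call:
carry_out --moves '[[[0, 0, 0, 0, 0, 0.5, 1], [0, 0, 0, -0.06, 0.04, 0.5, 1], [0, 0, 0, 0, 0, 0.5, 1], [0, 0, 0, 0, 0, 0.5, 1], [0, 0, 0, 0, 0, 0.5, 1], [0, 0, 0, 0, 0, 0.44, 1], [0, 0, 0, 0, 0, 0, 1]]]'

```text
time: 6.3
tool_pos: [0.4402, -0.3305, 0.0257]
tool_rot: [-0.5, 0.866, 0.028, -0.017]
contact_force: [-0.6, 0.2, -0.8]
gripper_width: 1.0
```

Run:
```python
from h import *
Rt=axes((.998,.068,0),(-.059,.864,-.5))
plan((.4403,-.333,.0236),Rt)
save('wrist','w3')
```

```text
t 6.3 q [-1.0157  0.6834  1.4123  0.4628  1.9944 -1.1081] p [ 0.4402 -0.3305  0.0257] F [-0.6024  0.1915 -0.7686] w 1.00028803360746
zt [-0.057   0.8642 -0.4999] xt [ 0.9978  0.0656 -0.0003]
shift cur-axes/0.04 [-0.0019  0.0779 -0.0282]  tgt-axes [-0.002   0.0779 -0.0282] turn/5deg [-0.0019 -0.0235 -0.0161]
```

View pics/w3.png

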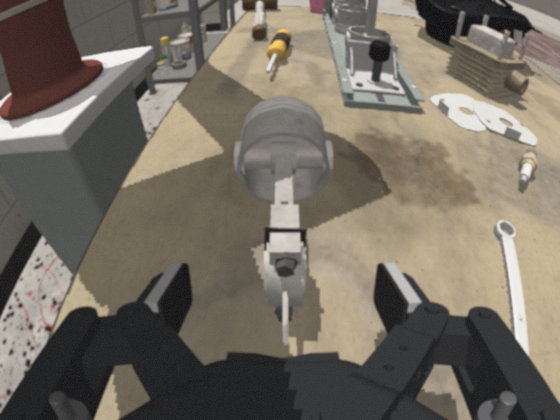

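Run:
```python
from h import *
f=dict(np.load('pics/w3.npz'));K=f['K'];H=f['hand_eye'];p,R,s=pose()
z=f['z_map']
def tp(u,v):
    dx,dy=u-K[0,2],v-K[1,2];r=np.hypot(dx,dy);t=r/K[0,0];d=np.array([np.sin(t)*dx/r,np.sin(t)*dy/r,np.cos(t)]);P=d/d[2]*z[v,u];return H[:3,:3]@P+H[:3,3]
for u,v in((285,215),(285,240),(278,242),(292,242),(285,265),(285,290),(285,310),(290,180),(290,130),(400,290),(170,290),(405,270),(180,270)):
    t=tp(u,v);print(u,v,z[v,u],'tool',t,'world',p+R.apply(t))
```

```text
285 215 0.15363434 tool [ 0.0012 -0.0259 -0.0241] world [ 0.4422 -0.3399  0.0609]
285 240 0.1439987 tool [ 0.0011 -0.0181 -0.0364] world [ 0.4431 -0.3545  0.0603]
278 242 0.141573 tool [-0.002  -0.0181 -0.039 ] world [ 0.4402 -0.3568  0.0616]
292 242 0.14270882 tool [ 0.0041 -0.0177 -0.0379] world [ 0.4462 -0.3557  0.0607]
285 265 0.13372509 tool [ 0.001  -0.0118 -0.049 ] world [ 0.4439 -0.3684  0.0612]
285 290 0.14981689 tool [ 0.0011  0.0068 -0.0377] world [ 0.444  -0.368   0.0394]
285 310 0.14424202 tool [ 0.0011  0.0131 -0.0453] world [ 0.4446 -0.3778  0.0378]
290 180 0.19877295 tool [ 0.0046 -0.0332  0.0251] world [ 0.4427 -0.2936  0.0426]
290 130 0.19917522 tool [ 0.0047 -0.0635  0.0344] world [ 0.4413 -0.2704  0.0641]
400 290 0.113978416 tool [ 0.0439 -0.0105 -0.07  ] world [ 0.488  -0.3845  0.0706]
170 290 0.11753156 tool [-0.0434 -0.0088 -0.0667] world [ 0.4008 -0.3882  0.0674]
405 270 0.20294677 tool [0.0813 0.0238 0.0126] world [ 0.5217 -0.3278 -0.0005]
180 270 0.12958351 tool [-0.0428 -0.0109 -0.0535] world [ 0.4005 -0.3757  0.0627]
```

The big end sits centred between the pads, about 1 mm off in tool x. I close on it.

Call:
carry_out --moves '[[[0, 0, 0, 0.02, 0.08, -0.03, 0.2], [0, 0, 0, 0, 0, 0, -0.4], [0, 0, 0, 0, 0, 0, -1], [0, 0, 0, 0, 0, 0, -1], [0, 0, 0, 0, 0, 0, -1], [0, 0, 0, 0, 0, 0, -1], [0, 0, 0, 0, 0, 0, -1], [0, 0, 0, 0, 0, 0, -1]]]'

```text
time: 7.02
tool_pos: [0.4412, -0.3357, 0.0227]
tool_rot: [-0.499, 0.866, 0.027, -0.016]
contact_force: [-0.5, -2.1, 1.2]
gripper_width: 0.187
```

Call:
carry_out --moves '[[[0, 0, 0, 0, 0, 0, -1], [0, 0, 0, 0, 0, 0, -1], [0, 0, 0, 0, 0, 0, -1]]]'

```text
time: 7.27
tool_pos: [0.4412, -0.3354, 0.0227]
tool_rot: [-0.5, 0.866, 0.027, -0.016]
contact_force: [0.5, -2.3, 1.6]
gripper_width: 0.185
```

Call:
carry_out --moves '[[[0, 0, 0, 0, -0.43, -0.25, -1], [0, 0, 0, 0, -0.43, -0.25, -1], [0, 0, 0, 0, -0.6, -0.35, -1], [0, 0, 0, 0, -0.6, -0.35, -1], [0, 0, 0, 0, -0.6, -0.35, -1], [0, 0, 0, 0, -0.6, -0.35, -1]]]'

```text
time: 7.77
tool_pos: [0.4409, -0.3353, 0.1731]
tool_rot: [-0.5, 0.866, 0.027, -0.016]
contact_force: [-0.3, 0.1, -3.9]
gripper_width: 0.184
```

Run:
```python
from h import *
Rt=axes((.998,.068,0),(-.059,.864,-.5))
plan((.4403,-.333,.25),Rt)
save('wrist','w4');save('scene','s4')
```

```text
t 7.7667 q [-1.019   0.5013  1.3922  0.5154  2.1731 -0.9986] p [ 0.4409 -0.3353  0.1731] F [-0.2876  0.1137 -3.8608] w 0.18371890586118836
zt [-0.055   0.8641 -0.5002] xt [ 0.998   0.0626 -0.0016]
shift cur-axes/0.04 [-0.0154 -1.693  -0.9111]  tgt-axes [-0.012  -1.6933 -0.9106] turn/5deg [ 0.003  -0.0456 -0.0471]
```

View pics/w4.png

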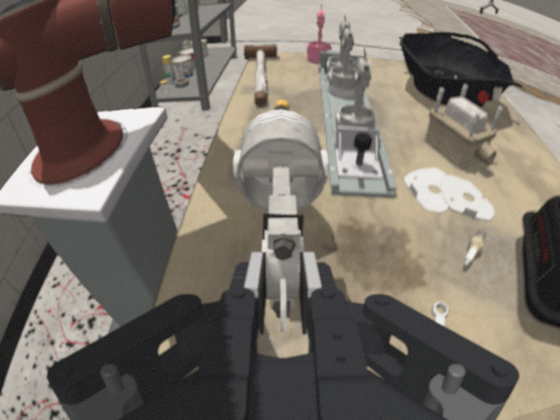

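View pics/s4.png

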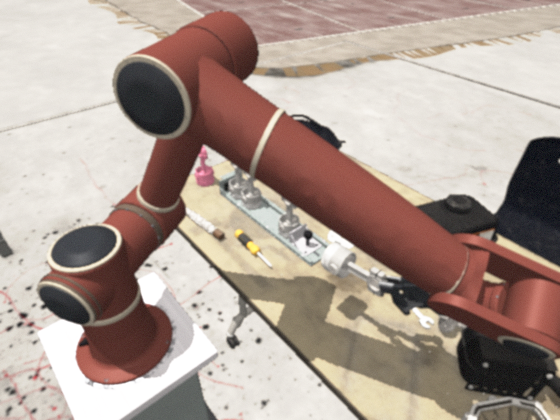

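The grip holds (wrist view: big end between the pads at (285,260)), and the measured weight is 3.9 N, which fits 0.36 kg. I raise it and turn the rod up.

Call:
carry_out --moves '[[[0, 0, 0, 0, -0.85, -0.45, -1], [0, 0, 0, 0, -0.85, -0.45, -1], [-1, 0, 0, 0, 0, 0, -1], [-1, 0, 0, 0, 0, 0, -1], [-1, 0, 0, 0, 0, 0, -1], [-1, 0, 0, 0, 0, 0, -1], [-1, 0, 0, 0, 0, 0, -1], [-1, 0, 0, 0, 0, 0, -1]]]'

```text
time: 8.53
tool_pos: [0.4404, -0.3329, 0.2477]
tool_rot: [-0.258, 0.966, 0.03, -0.009]
contact_force: [-0.1, 0.2, -3.5]
gripper_width: 0.18
```

Call:
carry_out --moves '[[[-1, 0, 0, 0, 0, 0, -1], [-1, 0, 0, 0, 0, 0, -1], [-1, 0, 0, 0, 0, 0, -1], [-1, 0, 0, 0, 0, 0, -1], [-1, 0, 0, 0, 0, 0, -1], [-1, 0, 0, 0, 0, 0, -1], [-1, 0, 0, 0, 0, 0, -1], [-1, 0, 0, 0, 0, 0, -1]]]'

```text
time: 9.2
tool_pos: [0.4401, -0.332, 0.2474]
tool_rot: [0.087, 0.996, 0.032, 0.001]
contact_force: [-0.3, 0.6, -4.3]
gripper_width: 0.182
```

Call:
carry_out --moves '[[[-1, 0, 0, 0, 0, 0, -1], [-1, 0, 0, 0, 0, 0, -1], [-1, 0, 0, 0, 0, 0, -1], [-1, 0, 0, 0, 0, 0, -1], [0, 0, 0, 0, 0, 0, -1]]]'

```text
time: 9.62
tool_pos: [0.4393, -0.3292, 0.2439]
tool_rot: [0.256, 0.966, 0.033, 0.005]
contact_force: [0.2, 0.3, -4.5]
gripper_width: 0.178
```

Run:
```python
from h import *
Rt=axes((1,0,0),(0,-.5,-.866))
plan((.43,.12,.25),Rt)
save('wrist','w5');save('top','t5')
```

```text
t 9.6167 q [-0.5484 -0.3456  1.9677 -0.4465  1.2399 -0.5298] p [ 0.4393 -0.3292  0.2439] F [ 0.1833  0.3349 -4.4962] w 0.17765197023578208
zt [ 0.0267 -0.4948 -0.8686] xt [ 0.9978  0.0665 -0.0072]
shift cur-axes/0.04 [ 0.5149 -9.6698 -5.6953]  tgt-axes [-0.2315 -9.65   -5.7472] turn/5deg [-0.0571 -0.3078  0.7028]
```

View pics/w5.png

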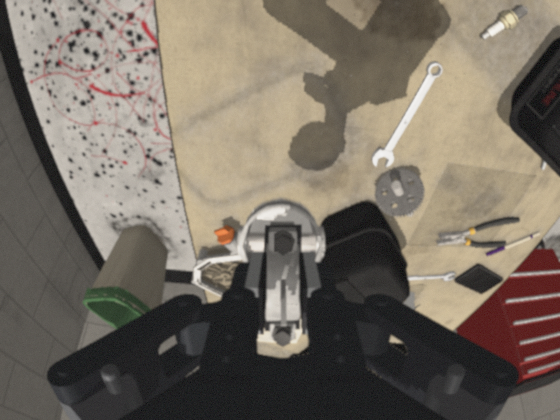

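View pics/t5.png

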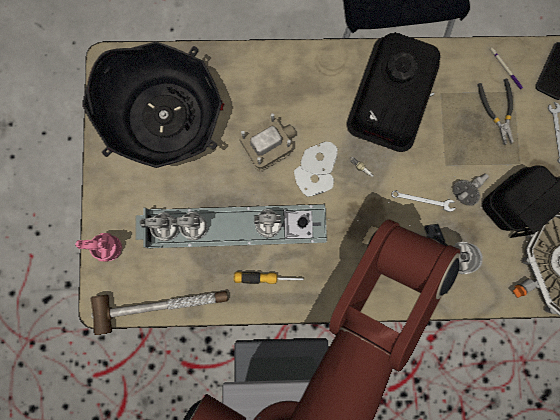

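Call:
carry_out --moves '[[[-0.06, -0.31, 0.7, 0, 0, 0, -1], [0, 0, 0, -0.02, -0.8, -0.48, -1], [0, 0, 0, -0.02, -0.8, -0.48, -1], [0, 0, 0, -0.02, -0.8, -0.48, -1], [0, 0, 0, -0.02, -0.8, -0.48, -1], [0, 0, 0, -0.02, -0.8, -0.48, -1], [0, 0, 0, -0.02, -0.8, -0.48, -1], [0, 0, 0, -0.02, -0.8, -0.48, -1]]]'

```text
time: 10.38
tool_pos: [0.4363, -0.0704, 0.2534]
tool_rot: [0.26, 0.966, -0.003, 0.003]
contact_force: [0.3, 0.1, -2.9]
gripper_width: 0.179
```

Call:
carry_out --moves '[[[0, 0, 0, -0.02, -0.8, -0.48, -1], [0, 0, 0, -0.02, -0.8, -0.48, -1], [0, 0, 0, -0.02, -0.8, -0.48, -1], [0, 0, 0, -0.02, -0.8, -0.48, -1], [0, 0, 0, -0.02, -0.6, -0.36, -1], [0, 0, 0, 0, 0, 0, -1]]]'

```text
time: 10.88
tool_pos: [0.4338, 0.1097, 0.2549]
tool_rot: [0.259, 0.966, 0.0, 0.003]
contact_force: [0.7, 1.2, -3.2]
gripper_width: 0.182
```

Run:
```python
from h import *
Rt=axes((1,0,0),(0,-.5,-.866))
plan((.43,.11,.25),Rt)
for n in('scene','top'):
  f=save(n,n[0]+'6')
  W=pts(f);m=(W[...,2]>.09)&(W[...,2]<.2)&(W[...,0]>.38)&(W[...,0]<.475)&(W[...,1]>.05)&(W[...,1]<.2)
  Q=W[m];print(n,len(Q),Q.min(0),Q.max(0))
  for z0 in np.arange(.09,.2,.01):
    q=Q[(Q[:,2]>z0)&(Q[:,2]<=z0+.01)]
    if len(q): print('%.2f'%z0,len(q),q.min(0),q.max(0))
```

```text
t 10.8833 q [ 0.4019 -0.2429  1.8693 -0.4861  1.7135  0.38  ] p [0.4338 0.1097 0.2549] F [ 0.672   1.2252 -3.2332] w 0.18191386436878812
zt [ 0.0054 -0.5002 -0.8659] xt [1.     0.0016 0.0053]
shift cur-axes/0.04 [-0.0956 -0.0667  0.1018]  tgt-axes [-0.0949 -0.0668  0.1023] turn/5deg [ 0.0023 -0.0621 -0.015 ]
scene 76 [0.3974 0.05   0.1672] [0.4664 0.0972 0.1998]
0.16 2 [0.3991 0.0502 0.1672] [0.4013 0.0579 0.1696]
0.17 9 [0.3995 0.05   0.17  ] [0.4037 0.0698 0.18  ]
0.18 18 [0.3975 0.0511 0.1825] [0.437  0.0957 0.19  ]
0.19 47 [0.3974 0.0502 0.1902] [0.4664 0.0972 0.1998]
top 231 [0.3985 0.05   0.1675] [0.4668 0.0933 0.1998]
0.16 6 [0.4157 0.0685 0.1675] [0.4268 0.0749 0.1695]
0.17 60 [0.4114 0.0676 0.1707] [0.457  0.0813 0.18  ]
0.18 69 [0.4092 0.05   0.18  ] [0.4589 0.0892 0.1899]
0.19 96 [0.3985 0.05   0.1902] [0.4668 0.0933 0.1998]
```

View pics/s6.png

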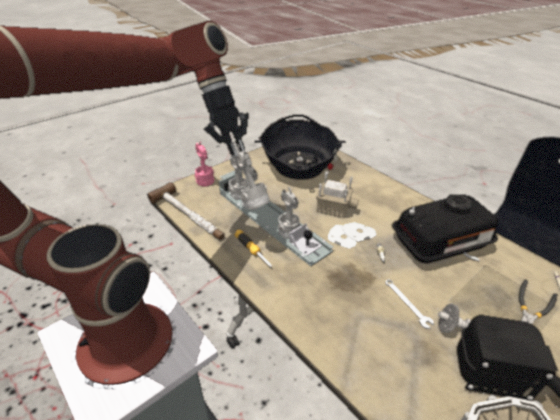

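View pics/t6.png

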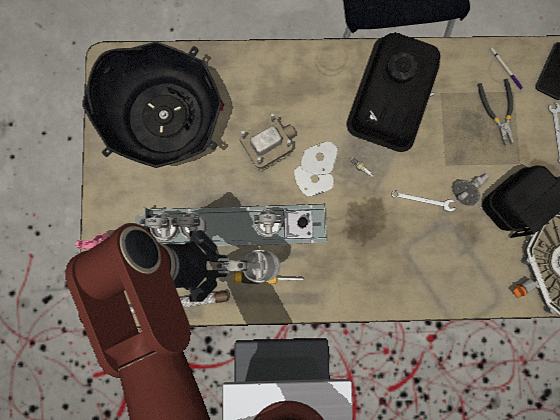

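The top view shows the held piston (262,265) displaced from the grip (215,265), so it may be leaning or have slipped in the pads. I measure its real axis before going on.

Run:
```python
from h import *
f=dict(np.load('pics/t6.npz'));W=pts(f)
im=f['frame'][:,:,::-1]
cv2.imwrite('pics/c6.png',cv2.resize(im[225:300,170:300],None,fx=6,fy=6,interpolation=cv2.INTER_CUBIC))
for r in range(245,286,4): print(r,[(tuple((1000*np.nan_to_num(W[r,c])).astype(int))) for c in range(225,285,6)])
f=dict(np.load('pics/s6.npz'));
im=f['frame'][:,:,::-1]
cv2.imwrite('pics/c6s.png',cv2.resize(im[90:230,180:320],None,fx=4,fy=4,interpolation=cv2.INTER_CUBIC))
save('wrist','w6')
```

```text
245 [(np.int64(490), np.int64(147), np.int64(16)), (np.int64(490), np.int64(132), np.int64(21)), (np.int64(491), np.int64(118), np.int64(1)), (np.int64(490), np.int64(103), np.int64(1)), (np.int64(490), np.int64(88), np.int64(1)), (np.int64(490), np.int64(72), np.int64(-1)), (np.int64(490), np.int64(57), np.int64(-1)), (np.int64(489), np.int64(42), np.int64(-3)), (np.int64(489), np.int64(26), np.int64(-3)), (np.int64(489), np.int64(11), np.int64(-1))]
249 [(np.int64(481), np.int64(149), np.int64(0)), (np.int64(481), np.int64(134), np.int64(1)), (np.int64(481), np.int64(118), np.int64(1)), (np.int64(480), np.int64(103), np.int64(0)), (np.int64(480), np.int64(88), np.int64(3)), (np.int64(480), np.int64(72), np.int64(0)), (np.int64(479), np.int64(57), np.int64(-4)), (np.int64(479), np.int64(42), np.int64(-1)), (np.int64(479), np.int64(26), np.int64(-2)), (np.int64(478), np.int64(11), np.int64(0))]
253 [(np.int64(471), np.int64(149), np.int64(-2)), (np.int64(471), np.int64(134), np.int64(1)), (np.int64(471), np.int64(119), np.int64(-2)), (np.int64(470), np.int64(103), np.int64(-1)), (np.
[... 3272 characters left out ...]
(88), np.int64(25)), (np.int64(400), np.int64(67), np.int64(205)), (np.int64(400), np.int64(54), np.int64(203)), (np.int64(398), np.int64(43), np.int64(22)), (np.int64(398), np.int64(28), np.int64(22)), (np.int64(397), np.int64(13), np.int64(-1))]
285 [(np.int64(390), np.int64(150), np.int64(-2)), (np.int64(390), np.int64(135), np.int64(0)), (np.int64(390), np.int64(120), np.int64(0)), (np.int64(389), np.int64(104), np.int64(-1)), (np.int64(389), np.int64(89), np.int64(0)), (np.int64(388), np.int64(74), np.int64(1)), (np.int64(388), np.int64(59), np.int64(-1)), (np.int64(388), np.int64(44), np.int64(-2)), (np.int64(387), np.int64(28), np.int64(0)), (np.int64(387), np.int64(13), np.int64(4))]
```

View pics/c6.png

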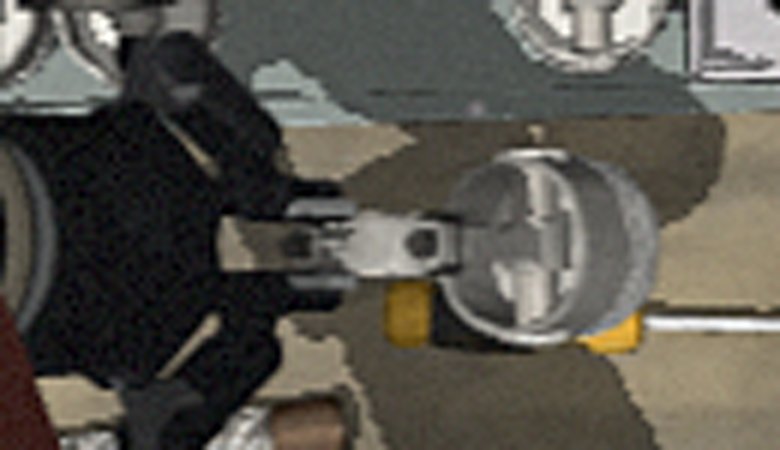

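View pics/c6s.png

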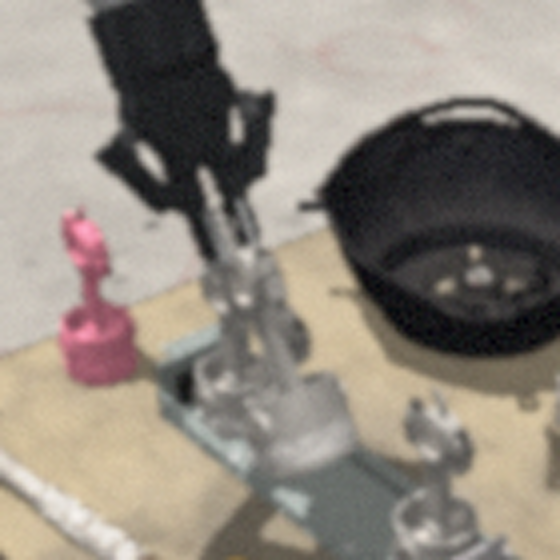

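View pics/w6.png

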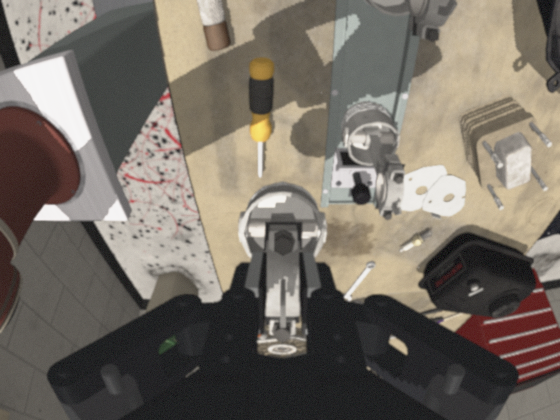

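The piston has pivoted in the pads and now hangs almost along the tool axis. That is useful, because with the tool near vertical the piston will be upright. I fit the cylinder axis to get the angle.

```bash
cat > fit.py <<'E'
from h import *
from scipy.optimize import least_squares
def fitcyl(Q,c0,a0,r=.033):
    # axis through c (z fixed=c0z), direction (ax,ay,1)
    def res(p):
        d=np.array([p[2],p[3],1]);d/=np.linalg.norm(d);v=Q-np.array([p[0],p[1],c0[2]]);return np.linalg.norm(np.cross(v,d),axis=1)-r
    s=least_squares(res,[c0[0],c0[1],a0[0],a0[1]],loss='soft_l1',f_scale=.002);return s.x,np.sqrt(np.mean(s.fun**2)*2)
E
python3 - <<'E'
from fit import *
f=dict(np.load('pics/t6.npz'));W=pts(f)
m=(W[...,2]>.15)&(W[...,2]<.235)&(W[...,0]>.395)&(W[...,0]<.475)&(W[...,1]>.0)&(W[...,1]<.043)
Q=W[m];print(len(Q));x,e=fitcyl(Q,(.434,.04,.18),(0,.6));print('top',x,e,np.degrees(np.arctan(x[2:])))
f=dict(np.load('pics/w6.npz'));K=f['K'];H=f['hand_eye'];z=f['z_map']
v,u=np.mgrid[:420,:560];dx=u-K[0,2];dy=v-K[1,2];r=np.hypot(dx,dy)+1e-9;t=r/K[0,0]
P=np.stack([np.tan(t)*dx/r*z,np.tan(t)*dy/r*z,z],-1)@H[:3,:3].T+H[:3,3]
for vv in range(185,265,8): print(vv,[(P[vv,c]*1000).astype(int).tolist() for c in(245,255,270,283,300,312,320)])
E
```

```text
307
top [ 0.4333  0.0502 -0.0152  0.6508] 0.0013460698630903146 [-0.8715 33.0545]
185 [[-57, 28, 312], [-42, 28, 313], [-11, -16, 99], [0, -18, 88], [26, 28, 314], [44, 28, 315], [57, 28, 315]]
193 [[-59, 43, 322], [-23, -9, 98], [-9, -17, 62], [0, -18, 61], [12, -16, 69], [45, 43, 323], [58, 43, 323]]
201 [[-60, 58, 331], [-20, -11, 61], [-10, -3, 92], [0, -3, 92], [14, -3, 92], [22, -8, 72], [59, 58, 331]]
209 [[-62, 74, 339], [-23, 2, 91], [-10, 2, 90], [0, 2, 90], [14, 2, 90], [24, 2, 89], [61, 75, 342]]
217 [[-28, 0, 60], [-23, 9, 90], [-10, 9, 91], [0, -19, -1], [14, 9, 91], [24, 9, 91], [27, 0, 60]]
225 [[-28, 6, 60], [-22, 10, 70], [-6, -20, -17], [0, -20, -18], [8, -19, -16], [22, 10, 71], [28, 6, 60]]
233 [[-29, 14, 64], [-22, 16, 69], [-6, -19, -26], [0, -19, -28], [8, -14, -14], [22, 16, 68], [28, 14, 64]]
241 [[-29, 19, 59], [-24, 30, 88], [-6, -15, -27], [0, -17, -33], [8, -10, -14], [24, 26, 78], [28, 19, 59]]
249 [[-29, 25, 59], [-22, 32, 74], [-6, -11, -27], [0, -14, -34], [8, -9, -22], [23, 29, 67], [28, 26, 60]]
257 [[-74, 191, 406], [-12, -12, -38], [-6, -7, -27], [0, -7, -27], [7, -12, -38], [12, -12, -39], [73, 192, 409]]
```

Call:
carry_out --moves '[[[0.95, 0.15, 0, 0, 0, 0, -1], [0.95, 0, 0, 0, 0, 0, -1], [0.95, 0, 0, 0, 0, 0, -1], [0.95, 0, 0, 0, 0, 0, -1], [0.95, 0, 0, 0, 0, 0, -1], [0.95, 0, 0, 0, 0, 0, -1], [0.9, 0, 0, 0, 0, 0, -1], [0, 0, 0, 0, 0, 0, -1]]]'

```text
time: 11.7
tool_pos: [0.4332, 0.1018, 0.2557]
tool_rot: [-0.024, 1.0, -0.002, 0.01]
contact_force: [-0.8, -0.6, -4.0]
gripper_width: 0.176
```

Run:
```python
from fit import *
p,R,s=pose();print(s['time'],p,R.as_matrix()[:,2],R.as_matrix()[:,0],s['joint_pos'],s['contact_force'],s['gripper_width'])
f=save('scene','s7');W=pts(f);save('wrist','w7');save('top','t7')
m=(np.linalg.norm(W[...,:2]-p[:2],axis=-1)<.045)&(W[...,2]>p[2]-.112)&(W[...,2]<p[2]-.065)
# exclude crosshair interior: keep camera-facing side
Q=W[m];print(len(Q),Q.min(0),Q.max(0))
x,e=fitcyl(Q,(p[0],p[1],.18),(0,0));print(x,e,np.degrees(np.arctan(x[2:])))
# tray rails from first frame
f=dict(np.load('pics/top0.npz'));W=pts(f);R0=W[195:262,135:335].reshape(-1,3)
for y0 in(-.09,-.07,.08,.11,.14,.17):
    q=R0[(abs(R0[:,1]-y0)<.012)&(R0[:,2]>.012)&(R0[:,2]<.026)]
    print(y0,[ (len(a),a.min().round(4),a.max().round(4)) for a in(q[q[:,0]<.53][:,0],q[q[:,0]>.55][:,0]) if len(a)])
```

```text
11.7 [0.4332 0.1018 0.2557] [ 0.0197  0.0474 -0.9987] [ 0.9998 -0.004   0.0196] [ 0.0302 -0.4492  1.9581  0.0469  1.6114  0.0362] [-0.8407 -0.6222 -3.9957] 0.1763125757359291
351 [0.3976 0.0569 0.1439] [0.4662 0.1196 0.1906]
[ 0.4318  0.0894 -0.0686  0.0199] 0.011464064455968826 [-3.9235  1.1397]
-0.09 [(45, np.float64(0.4929), np.float64(0.5037)), (43, np.float64(0.578), np.float64(0.5911))]
-0.07 [(53, np.float64(0.4933), np.float64(0.5299)), (50, np.float64(0.5502), np.float64(0.5892))]
0.08 [(46, np.float64(0.4915), np.float64(0.5267)), (45, np.float64(0.5762), np.float64(0.5892))]
0.11 [(38, np.float64(0.4922), np.float64(0.5028)), (48, np.float64(0.5762), np.float64(0.5876))]
0.14 [(44, np.float64(0.4903), np.float64(0.5011)), (45, np.float64(0.5768), np.float64(0.5879))]
0.17 [(45, np.float64(0.491), np.float64(0.5018)), (41, np.float64(0.5754), np.float64(0.5886))]
```

View pics/w7.png

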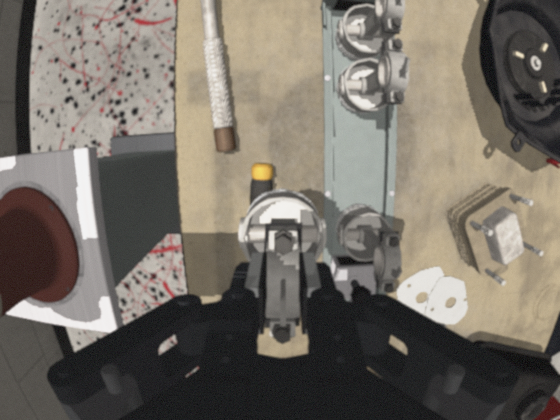

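View pics/t7.png

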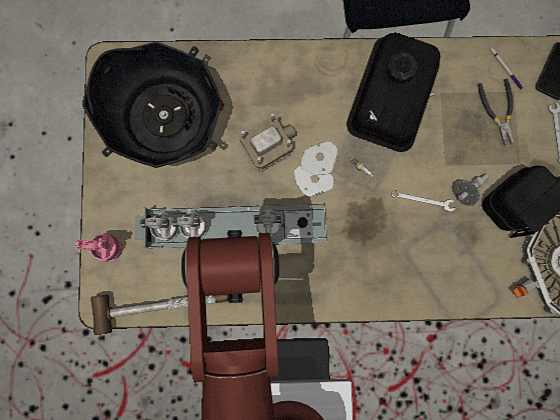

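Call:
carry_out --moves '[[[0, -0.33, 0, 0, 0, 0, -1], [0, 0, 0, 0, 0, 0, -1]]]'

```text
time: 12.02
tool_pos: [0.433, 0.1058, 0.2552]
tool_rot: [-0.023, 1.0, 0.002, -0.006]
contact_force: [-0.3, -1.1, -3.6]
gripper_width: 0.178
```

```bash
cat >> fit.py <<'E'
def axisfit(f,c,zlo,zhi,z0):
    W=pts(f);d=np.linalg.norm(W[...,:2]-np.array(c),axis=-1)
    C=f['world_from_camera'][:3,3];vd=C[:2]-np.array(c);vd/=np.linalg.norm(vd)
    front=((W[...,:2]-np.array(c))@vd)>.008
    Q=W[(d<.045)&front&(W[...,2]>zlo)&(W[...,2]<zhi)]
    x=np.array([c[0],c[1],0,0])
    for k in range(4):
        dd=np.array([x[2],x[3],1]);dd/=np.linalg.norm(dd);r=np.linalg.norm(np.cross(Q-np.array([x[0],x[1],z0]),dd),axis=1)
        q=Q[abs(r-.033)<[.012,.006,.005,.004][k]]
        x,e=fitcyl(q,(x[0],x[1],z0),x[2:])
    print('n',len(q),'axis at z',z0,x[:2],'tilt deg',np.degrees(np.arctan(x[2:])),'rms',e);return x
E
python3 - <<'E'
from fit import *
p,R,s=pose();print(s['time'],p,R.as_matrix()[:,2],R.as_matrix()[:,0],s['contact_force'])
f=save('scene','s8')
x=axisfit(f,(.433,.09),.145,.19,.165)
f0=dict(np.load('pics/scene0.npz'))
for c in((.5405,.037),(.539,.229),(.539,.297)): axisfit(f0,c,.008,.052,.03)
W=pts(f);d=np.linalg.norm(W[...,:2]-x[:2],axis=-1);Q=W[(d<.04)&(W[...,2]>.1)&(W[...,2]<.21)]
h,e=np.histogram(Q[:,2],np.arange(.1,.21,.005));print(h)
im=f['frame'][:,:,::-1];cv2.imwrite('pics/c8.png',cv2.resize(im[70:230,170:330],None,fx=4,fy=4,interpolation=cv2.INTER_CUBIC))
E
```

```text
12.0167 [0.433  0.1058 0.2552] [-0.0122  0.0463 -0.9989] [ 0.9999  0.0051 -0.0119] [-0.257  -1.0687 -3.5696]
n 306 axis at z 0.165 [0.4304 0.0918] tilt deg [-1.5656  2.6298] rms 0.001988704008607654
n 165 axis at z 0.03 [0.5422 0.0366] tilt deg [-9.7558 26.976 ] rms 0.002638250275812589
n 202 axis at z 0.03 [0.5387 0.2279] tilt deg [-1.5595  1.335 ] rms 0.002249764644967019
n 116 axis at z 0.03 [0.5379 0.2991] tilt deg [-2.8726 -0.9653] rms 0.0023203833688158746
[ 0  0  0  0  0  0  0  0  0 24 36 34 33 39 47 53 75 92 80 43 10]
```

View pics/c8.png

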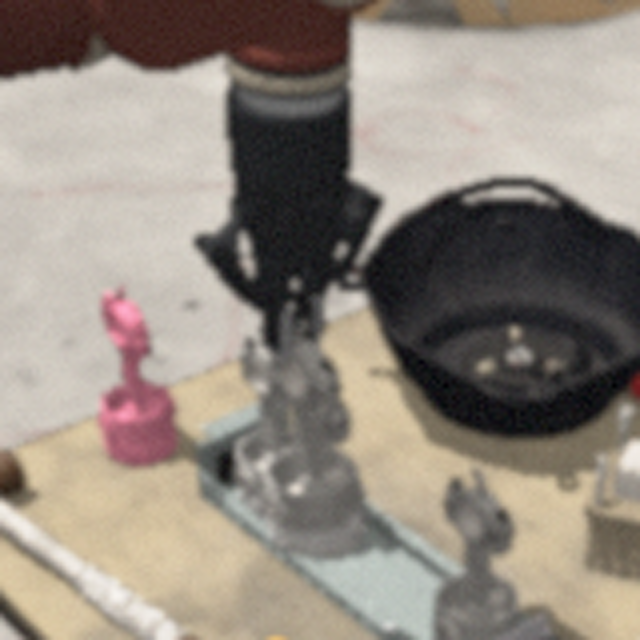

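The scene view shows the piston upright in the gripper. Fitting b the same way gives the method's bias, and relative to that the lean is under about 1.3°. The crown is at z≈0.144 with the axis at (0.430, 0.092). I correct the lean slightly and carry it over the empty place.

Call:
carry_out --moves '[[[0.16, 0, 0, 0, -0.5, 0, -1], [0, 0, 0, 0, -0.53, 0, -1], [0, 0, 0, 0.5, 0, 0, -1], [0, 0, 0, 0.5, 0, 0, -1], [0, 0, 0, 0.5, 0, 0, -1], [0, 0, 0, 0.5, 0, 0, -1], [0, 0, 0, 0.5, 0, 0, -1], [0, 0, 0, 0.23, 0, 0, -1]]]'

```text
time: 12.73
tool_pos: [0.5436, 0.1477, 0.2559]
tool_rot: [-0.03, 1.0, 0.002, -0.005]
contact_force: [-0.7, -0.2, -3.3]
gripper_width: 0.176
```

Call:
carry_out --moves '[[[0, 0, 0, 0, 0, 0.4, -1], [0, 0, 0, 0, 0, 0.4, -1], [0, 0, 0, 0, 0, 0, -1]]]'

```text
time: 12.98
tool_pos: [0.5393, 0.1494, 0.2204]
tool_rot: [-0.03, 1.0, 0.002, -0.009]
contact_force: [-1.9, -0.2, -3.8]
gripper_width: 0.177
```

Run:
```python
from fit import *
p,R,s=pose();print(s['time'],p,R.as_matrix()[:,2],R.as_matrix()[:,0],s['contact_force'],s['joint_pos'])
f=save('scene','s9');save('wrist','w9')
x=axisfit(f,(.5395,.133),.115,.158,.135)
W=pts(f);d=np.linalg.norm(W[...,:2]-x[:2],axis=-1);Q=W[(d<.04)&(W[...,2]>.09)&(W[...,2]<.2)]
print(np.histogram(Q[:,2],np.arange(.09,.2,.004)))
im=f['frame'][:,:,::-1];cv2.imwrite('pics/c9.png',cv2.resize(im[90:250,190:350],None,fx=4,fy=4,interpolation=cv2.INTER_CUBIC))
```

```text
12.9833 [0.5393 0.1494 0.2204] [-0.0179  0.0602 -0.998 ] [ 0.9998  0.0052 -0.0176] [-1.9114 -0.2236 -3.7753] [ 0.1029 -0.1117  1.7439  0.0618  1.5211  0.0948]
n 254 axis at z 0.135 [0.5351 0.1369] tilt deg [0.4752 1.7321] rms 0.00217985754764104
(array([ 0,  0,  0,  0,  2, 16, 21, 24, 27, 22, 23, 27, 30, 42, 47, 64, 47,
       60,  6, 11,  7,  7, 10,  8,  7,  9, 10]), array([0.09 , 0.094, 0.098, 0.102, 0.106, 0.11 , 0.114, 0.118, 0.122,
       0.126, 0.13 , 0.134, 0.138, 0.142, 0.146, 0.15 , 0.154, 0.158,
       0.162, 0.166, 0.17 , 0.174, 0.178, 0.182, 0.186, 0.19 , 0.194,
       0.198]))
```

View pics/c9.png

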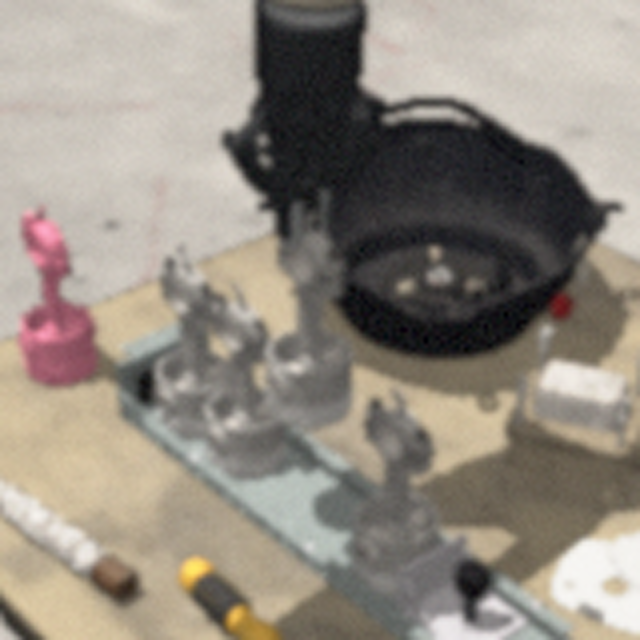

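View pics/w9.png

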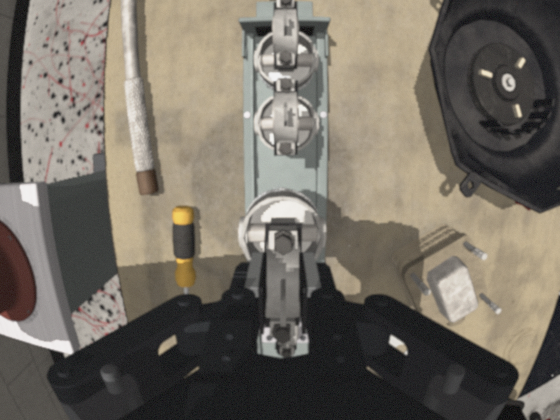

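The piston hangs over the gap, clear of b and d. I trim the tilt and centring, then descend to about 12 mm above the floor.

Call:
carry_out --moves '[[[0, 0.15, 0, 0.11, 0, 0, -1], [0, 0, 0, 0, 0.03, 0.4, -1], [0, 0, 0, 0, 0.03, 0.4, -1], [0, 0, 0, 0, 0.03, 0.4, -1], [0, 0, 0, 0, 0.03, 0.4, -1], [0, 0, 0, 0, 0.03, 0.4, -1], [0, 0, 0, 0, 0.02, 0.3, -1], [0, 0, 0, 0, 0, 0, -1]]]'

```text
time: 13.75
tool_pos: [0.5451, 0.1478, 0.1304]
tool_rot: [-0.03, 1.0, 0.002, 0.0]
contact_force: [-0.8, -0.5, -3.7]
gripper_width: 0.178
```

Run:
```python
from fit import *
p,R,s=pose();print(s['time'],p,R.as_matrix()[:,2],R.as_matrix()[:,0],s['contact_force'])
f=save('scene','s10');save('wrist','w10')
x=axisfit(f,(.5395,.135),.025,.064,.04)
W=pts(f);d=np.linalg.norm(W[...,:2]-x[:2],axis=-1);Q=W[(d<.04)&(W[...,2]>-.01)&(W[...,2]<.08)]
print(np.histogram(Q[:,2],np.arange(-.01,.08,.004)))
im=f['frame'][:,:,::-1];cv2.imwrite('pics/c10.png',cv2.resize(im[90:250,190:350],None,fx=4,fy=4,interpolation=cv2.INTER_CUBIC))
```

```text
13.75 [0.5451 0.1478 0.1304] [ 0.      0.0608 -0.9981] [1.     0.0033 0.0002] [-0.7804 -0.5017 -3.7449]
n 193 axis at z 0.04 [0.5433 0.1348] tilt deg [-2.005   2.8249] rms 0.0021877432371915978
(array([ 0,  0, 10, 84, 14,  3,  2,  9, 15, 18, 21, 17, 27, 23, 23, 27, 45,
       54, 46, 55, 24,  6]), array([-0.01 , -0.006, -0.002,  0.002,  0.006,  0.01 ,  0.014,  0.018,
        0.022,  0.026,  0.03 ,  0.034,  0.038,  0.042,  0.046,  0.05 ,
        0.054,  0.058,  0.062,  0.066,  0.07 ,  0.074,  0.078]))
```

View pics/c10.png

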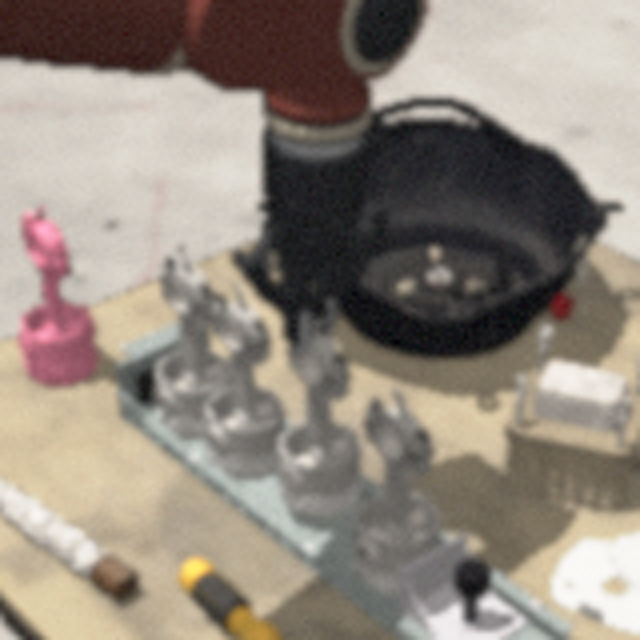

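View pics/w10.png

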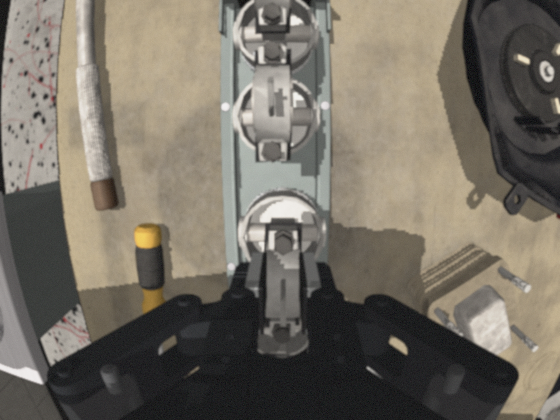

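Call:
carry_out --moves '[[[0.15, 0, 0, -0.08, 0.03, 0, -1], [0, 0, 0, 0, 0, 0.12, -1], [0, 0, 0, 0, 0, 0.12, -1], [0, 0, 0, 0, 0, 0, -1], [0, 0, 0, 0, 0, 0, -1]]]'

```text
time: 14.27
tool_pos: [0.5461, 0.1482, 0.129]
tool_rot: [-0.038, 0.999, 0.002, 0.005]
contact_force: [-4.7, 0.2, 14.4]
gripper_width: 0.178
```

Run:
```python
from fit import *
p,R,s=pose();print(s['time'],p,R.as_matrix()[:,2],R.as_matrix()[:,0],s['contact_force'])
f=save('scene','s11');save('wrist','w11')
x=axisfit(f,(.5395,.135),.018,.056,.035)
for c in((.539,.229),(.5385,.297)): axisfit(f,c,.018,.052,.03)
c=dict(np.load('pics/w11.npz'));K=c['K'];H=c['hand_eye'];z=c['z_map']
v,u=np.mgrid[:420,:560];dx=u-K[0,2];dy=v-K[1,2];r=np.hypot(dx,dy)+1e-9;t=r/K[0,0]
P=R.apply((np.stack([np.tan(t)*dx/r*z,np.tan(t)*dy/r*z,z],-1)@H[:3,:3].T+H[:3,3]).reshape(-1,3)).reshape(420,560,3)+p
# rim of piston c: z .045-.062 & nearby; rails z .012-.024
for nm,m in(('rim',(abs(P[...,2]-.057)<.007)&(abs(P[...,1]-.14)<.035)&(abs(P[...,0]-.54)<.04)),('rail',(abs(P[...,2]-.018)<.006)&(abs(P[...,1]-.15)<.03)&(abs(P[...,0]-.54)<.06))):
    q=P[m]; print(nm,len(q),np.percentile(q,[1,99],axis=0))
    if nm=='rail':
        for a in(q[q[:,0]<.52],q[q[:,0]>.56]): print(a[:,0].min(),a[:,0].max())
```

```text
14.2667 [0.5461 0.1482 0.129 ] [ 0.0104  0.0764 -0.997 ] [0.9999 0.0033 0.0106] [-4.6637  0.1938 14.4317]
n 170 axis at z 0.035 [0.5438 0.1346] tilt deg [-4.1496  1.4804] rms 0.0020915350126416905
n 161 axis at z 0.03 [0.5383 0.228 ] tilt deg [0.2322 2.706 ] rms 0.00221480145819148
n 104 axis at z 0.03 [0.5416 0.2935] tilt deg [-24.6442  36.2794] rms 0.0028190077662127943
rim 1087 [[0.5107 0.1192 0.0506]
 [0.5789 0.1669 0.0638]]
rail 1517 [[0.4909 0.121  0.0134]
 [0.5884 0.1797 0.0214]]
0.490428571837671 0.5172725533982443
0.56051240134319 0.5887856891107738
```

View pics/w11.png

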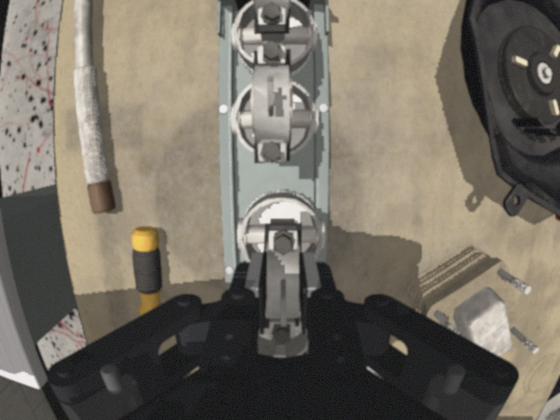

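The force went up to 14 N because the crown rim touched the far rail top: the piston axis is at x≈0.5445 and the lane centre at 0.5396. I lift, shift -5 mm in x and check again.

Call:
carry_out --moves '[[[0, 0, 0, 0, 0, -0.15, -1], [0, 0, 0, 0, 0, -0.3, -1], [0, 0.05, 0, -0.13, 0, 0, -1], [0, 0, 0, 0, 0, 0, -1], [0, 0, 0, 0, 0, 0, -1], [0, 0, 0, 0, 0, 0, -1]]]'

```text
time: 14.87
tool_pos: [0.5371, 0.1459, 0.1397]
tool_rot: [-0.037, 0.999, 0.002, 0.003]
contact_force: [0.1, 0.0, -5.1]
gripper_width: 0.181
```

```bash
cat > chk.py <<'E'
from fit import *
import sys
n=sys.argv[1]
p,R,s=pose();print(s['time'],p,R.as_matrix()[:,2],R.as_matrix()[:,0],s['contact_force'])
f=save('scene','s'+n);c=save('wrist','w'+n)
dz=p[2]-.111
x=axisfit(f,(.5395,.135),dz+.008,dz+.048,dz+.03)
K=c['K'];H=c['hand_eye'];z=c['z_map']
v,u=np.mgrid[:420,:560];dx=u-K[0,2];dy=v-K[1,2];r=np.hypot(dx,dy)+1e-9;t=r/K[0,0]
P=R.apply((np.stack([np.tan(t)*dx/r*z,np.tan(t)*dy/r*z,z],-1)@H[:3,:3].T+H[:3,3]).reshape(-1,3)).reshape(420,560,3)+p
np.save('pics/P'+n+'.npy',P)
q=P[(abs(P[...,2]-dz-.05)<.007)&(abs(P[...,1]-.14)<.04)&(abs(P[...,0]-.54)<.045)]
pc=np.percentile(q,[1,99],axis=0);print('rim x',pc[:,0],pc[:,0].mean(),'n',len(q))
# rim plane fit
q=q[np.hypot(q[:,0]-pc[:,0].mean(),q[:,1]-x[1])>.027]
A=np.c_[q[:,:2]-q[:,:2].mean(0),np.ones(len(q))];k=np.linalg.lstsq(A,q[:,2],rcond=None)[0];print('rim plane slope deg',np.degrees(np.arctan(k[:2])),'z',k[2])
E
python3 chk.py 12
```

```text
14.8667 [0.5371 0.1459 0.1397] [ 0.0058  0.0741 -0.9972] [1.    0.003 0.006] [ 0.124   0.0255 -5.1275]
n 209 axis at z 0.058683266592700414 [0.5355 0.1342] tilt deg [-1.86    3.6053] rms 0.0022312843890315197
rim x [0.5035 0.5705] 0.5369656827594427 n 1000
rim plane slope deg [-0.1837  0.2546] z 0.07680104978420581
```

Call:
carry_out --moves '[[[0, 0, 0, 0.07, 0, 0, -1], [0, 0, 0, 0, 0, 0, -1], [0, 0, 0, 0, 0, 0, -1]]]'

```text
time: 15.22
tool_pos: [0.5408, 0.146, 0.1405]
tool_rot: [-0.037, 0.999, 0.002, 0.004]
contact_force: [-0.4, -0.0, -2.9]
gripper_width: 0.182
```

```bash
python3 chk.py 13
python3 - <<'E'
import numpy as np
P=np.load('pics/P13.npy')
for y0 in(.1,.12,.14,.16,.18,.2):
    q=P[(abs(P[...,1]-y0)<.01)&(abs(P[...,2]-.018)<.005)]
    a=q[q[:,0]<.515][:,0];b=q[(q[:,0]>.565)&(q[:,0]<.6)][:,0]
    if len(a)>3 and len(b)>3: print(y0,a.min(),a.max(),b.min(),b.max(),'outer mid',(a.min()+b.max())/2)
E
```

```text
15.2167 [0.5408 0.146  0.1405] [ 0.007   0.0743 -0.9972] [1.     0.0029 0.0072] [-0.4025 -0.0449 -2.8569]
n 200 axis at z 0.05951057489675661 [0.5392 0.1344] tilt deg [-1.8635  3.0277] rms 0.0022855820763651702
rim x [0.5072 0.5741] 0.5406716763907509 n 984
rim plane slope deg [-0.1222  0.1612] z 0.07764546870719619
0.1 0.3969439924011584 0.5026884836268688 0.5773904068025977 0.588911406198615 outer mid 0.4929276992998867
0.12 0.3988945005025968 0.4989993342464112 0.5830511826236839 0.5892298840302086 outer mid 0.4940621922664027
0.14 0.35417794542169195 0.5023192076529597 0.576776704344057 0.5890615997338806 outer mid 0.4716197725777863
0.16 0.35203883569841965 0.5023881310588294 0.5765331235500505 0.5883060611625007 outer mid 0.4701724484304602
0.18 0.3503690605787615 0.5026841268903889 0.5758938161778098 0.5879210322288593 outer mid 0.4691450464038104
0.2 0.3477031282015417 0.5023308509200708 0.5757814309629488 0.5882271335062872 outer mid 0.46796513085391445
```

Call:
carry_out --moves '[[[0, 0, 0, -0.015, 0, 0.12, -1], [0, 0, 0, 0, 0, 0.12, -1], [0, 0, 0, 0, 0, 0.12, -1], [0, 0, 0, 0, 0, 0, -1], [0, 0, 0, 0, 0, 0, -1]]]'

```text
time: 15.73
tool_pos: [0.5395, 0.1471, 0.1254]
tool_rot: [-0.037, 0.999, 0.002, 0.003]
contact_force: [-0.4, 0.7, -4.1]
gripper_width: 0.179
```

Call:
carry_out --moves '[[[0, 0, 0, 0, 0, 0.06, -1], [0, 0, 0, 0, 0, 0.06, -1], [0, 0, 0, 0, 0, 0, -1], [0, 0, 0, 0, 0, 0, -1]]]'

```text
time: 16.07
tool_pos: [0.5401, 0.1475, 0.1214]
tool_rot: [-0.037, 0.999, 0.002, 0.004]
contact_force: [-0.5, 0.8, -2.9]
gripper_width: 0.181
```

Call:
carry_out --moves '[[[0, 0, 0, 0, 0, 0.05, -1], [0, 0, 0, 0, 0, 0, -1], [0, 0, 0, 0, 0, 0, -1]]]'

```text
time: 16.32
tool_pos: [0.5401, 0.1476, 0.1194]
tool_rot: [-0.037, 0.999, 0.002, 0.004]
contact_force: [-0.1, 1.1, -2.7]
gripper_width: 0.181
```

Call:
carry_out --moves '[[[0, 0, 0, 0, 0, 0.04, -1], [0, 0, 0, 0, 0, 0, -1], [0, 0, 0, 0, 0, 0, -1]]]'

```text
time: 16.57
tool_pos: [0.5401, 0.1477, 0.1178]
tool_rot: [-0.037, 0.999, 0.002, 0.004]
contact_force: [0.2, -0.1, -2.9]
gripper_width: 0.178
```

Call:
carry_out --moves '[[[0, 0, 0, 0, 0, 0.04, -1], [0, 0, 0, 0, 0, 0, -1], [0, 0, 0, 0, 0, 0, -1]]]'

```text
time: 16.82
tool_pos: [0.5403, 0.1479, 0.1164]
tool_rot: [-0.037, 0.999, 0.002, 0.004]
contact_force: [-0.6, -0.1, -4.1]
gripper_width: 0.182
```

```bash
python3 chk.py 14
```

```text
16.8167 [0.5403 0.1479 0.1164] [ 0.0074  0.0743 -0.9972] [1.     0.0029 0.0076] [-0.5614 -0.0843 -4.0508]
n 198 axis at z 0.03538106079530877 [0.539  0.1362] tilt deg [-1.072   2.0134] rms 0.0022079364230718685
rim x [0.5067 0.5737] 0.5401844962475559 n 1005
rim plane slope deg [-0.0314  0.2495] z 0.05346694526212212
```

Call:
carry_out --moves '[[[0, 0, 0, 0, 0, 0.04, -1], [0, 0, 0, 0, 0, 0, -1]]]'

```text
time: 17.08
tool_pos: [0.5412, 0.1479, 0.1163]
tool_rot: [-0.037, 0.999, 0.002, 0.005]
contact_force: [-0.3, -0.8, 3.9]
gripper_width: 0.172
```

Call:
carry_out --moves '[[[0, 0, 0, 0, 0, 0.04, -1], [0, 0, 0, 0, 0, 0, -1]]]'

```text
time: 17.25
tool_pos: [0.5419, 0.1481, 0.1163]
tool_rot: [-0.037, 0.999, 0.002, 0.006]
contact_force: [-2.7, -1.6, 8.4]
gripper_width: 0.178
```

It is in floor contact: the load transferred from -4 N to +8 N with the rim level. I ease off and open.

Call:
carry_out --moves '[[[0, 0, 0, 0, 0, -0.04, -1], [0, 0, 0, 0, 0, 0, -0.5], [0, 0, 0, 0, 0, 0, -0.3], [0, 0, 0, 0, 0, 0, 0], [0, 0, 0, 0, 0, 0, 0.3], [0, 0, 0, 0, 0, 0, 0.5], [0, 0, 0, 0, 0, 0, 0.5]]]'

```text
time: 17.83
tool_pos: [0.5401, 0.148, 0.1145]
tool_rot: [-0.037, 0.999, 0.002, 0.004]
contact_force: [-1.0, 0.4, -0.8]
gripper_width: 0.75
```

```bash
python3 chk.py 15
```

```text
17.8333 [0.5401 0.148  0.1145] [ 0.007   0.0743 -0.9972] [1.     0.0029 0.0072] [-0.962   0.4375 -0.8027]
n 201 axis at z 0.03352614929171012 [0.5396 0.1361] tilt deg [-1.5543  3.2684] rms 0.002161846411195406
rim x [0.5074 0.5747] 0.5410922580393107 n 1310
rim plane slope deg [-0.0961  0.7015] z 0.05266489136397035
```

View pics/w15.png

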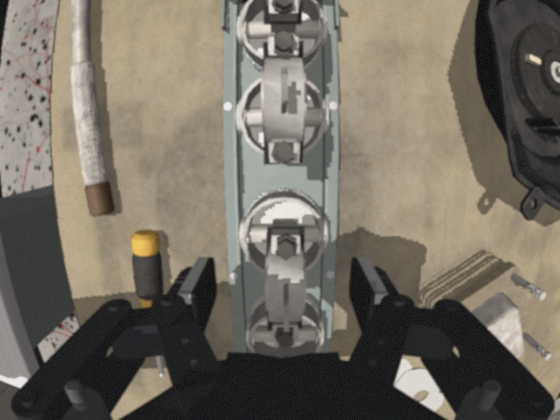

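Piston c stands freely in the lane. The wrist view shows it upright at (285,235) between b (285,115) and d (285,330). I retreat straight up and measure the knob.

Call:
carry_out --moves '[[[0, 0, 0, 0, -0.02, -0.3, 0.5], [0, 0, 0, 0, -0.04, -0.6, 0.7], [0, 0, 0, 0, -0.06, -0.8, 0.7], [0, 0, 0, 0, -0.06, -0.8, 0.7], [0, 0, 0, 0, -0.06, -0.8, 0.7], [0, 0, 0, 0, -0.06, -0.8, 0.7], [0, 0, 0, 0, 0, 0, 0.7]]]'

```text
time: 18.52
tool_pos: [0.5423, 0.1482, 0.2894]
tool_rot: [-0.038, 0.999, 0.002, 0.011]
contact_force: [0.3, 0.2, -0.0]
gripper_width: 0.85
```

Run:
```python
from fit import *
W=pts(dict(np.load('pics/top0.npz')))
R0=W[200:250,285:330].reshape(-1,3)
for lo,hi in((.0,.012),(.012,.03),(.03,.045),(.045,.0565),(.0565,.075)):
    q=R0[(R0[:,2]>lo)&(R0[:,2]<hi)&(R0[:,1]<.004)&(abs(R0[:,0]-.54)<.034)];print(lo,len(q),np.percentile(q,[2,50,98],axis=0).round(4).tolist() if len(q)>3 else '')
f=save('scene','s16');p,R,s=pose();print(s['time'],p,s['contact_force'])
x=axisfit(f,(.5395,.135),.012,.052,.03)
for c in((.539,.229),(.5385,.297),(.5415,.037)): axisfit(f,c,.018,.052,.03)
plan((.5405,-.045,.25),axes((1,0,0),(0,.34,-.94)))
im=f['frame'][:,:,::-1];cv2.imwrite('pics/c16.png',cv2.resize(im[90:280,190:350],None,fx=3.1,fy=3.1,interpolation=cv2.INTER_CUBIC))
```

```text
0.0 892 [[0.5071, -0.1161, 0.0006], [0.538, -0.0671, 0.0068], [0.5719, -0.0081, 0.0115]]
0.012 81 [[0.5093, -0.1067, 0.0121], [0.5285, -0.0346, 0.0135], [0.5722, -0.0092, 0.0284]]
0.03 18 [[0.5097, -0.0341, 0.0302], [0.5688, -0.0126, 0.0361], [0.5722, -0.0065, 0.0435]]
0.045 33 [[0.5078, -0.0482, 0.0465], [0.5347, -0.0041, 0.0506], [0.5707, -0.0032, 0.0556]]
0.0565 83 [[0.5301, -0.0553, 0.0573], [0.5402, -0.0452, 0.0627], [0.5511, -0.0331, 0.067]]
18.5667 [0.5413 0.148  0.2859] [ 0.1672 -0.0872 -1.2527]
n 197 axis at z 0.03 [0.5397 0.1358] tilt deg [-1.0848  1.2301] rms 0.0022684090729321225
n 158 axis at z 0.03 [0.5385 0.2279] tilt deg [1.088 1.203] rms 0.0023027662908622457
n 99 axis at z 0.03 [0.5421 0.2922] tilt deg [-36.6256  53.0831] rms 0.0028972667543798224
n 136 axis at z 0.03 [0.544  0.0354] tilt deg [-16.8198  34.4234] rms 0.002746527840522813
t 18.5667 q [ 0.0934 -0.162   1.6824  0.0735  1.5965  0.0926] p [0.5413 0.148  0.2859] F [ 0.1672 -0.0872 -1.2527] w 0.8494919453640003
zt [ 0.0176  0.0754 -0.997 ] xt [0.9998 0.003  0.0179]
shift cur-axes/0.04 [-0.0506  4.8795  0.5313]  tgt-axes [-0.0201  4.8434 -0.7969] turn/5deg [ 3.1128 -0.194   0.0768]
```

View pics/c16.png

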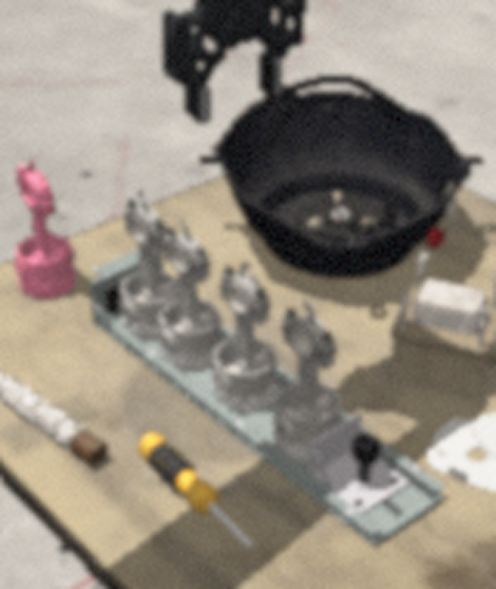

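All four pistons stand. The stop is an L-bracket with its plate at y≈-0.003 and the knob at (0.5403, -0.045, 0.054). I move behind it, tilt to 20° so the gripper body stays clear of d's big end, and approach.

Call:
carry_out --moves '[[[0, 0, 0, 0, 0.8, 0, 0.5], [0, 0, 0, 0, 0.95, 0, 0.5], [0, 0, 0, 0, 0.95, 0, 0.5], [0, 0, 0, 0, 0.95, 0, 0.5], [0, 0, 0, 0, 0.95, 0, 0.5], [0.8, -0.1, 0, 0, 0.95, 0, 0.5], [0.8, -0.09, 0.04, 0, 0, 0, 0.5], [0.8, 0, 0.04, 0, 0, 0, 0.5]]]'

```text
time: 19.23
tool_pos: [0.5393, -0.0754, 0.2621]
tool_rot: [-0.143, 0.99, -0.003, -0.005]
contact_force: [-0.5, 0.6, -0.2]
gripper_width: 0.75
```

Call:
carry_out --moves '[[[0.71, 0, 0, 0, 0, 0, 0.3], [0, 0, 0, 0, 0, 0, 0.3]]]'

```text
time: 19.4
tool_pos: [0.5389, -0.0756, 0.2606]
tool_rot: [-0.173, 0.985, -0.004, -0.006]
contact_force: [-0.8, -0.1, -0.2]
gripper_width: 0.647
```

Run:
```python
from fit import *
plan((.5403,-.0796,.151),axes((1,0,0),(0,.342,-.94)))
```

```text
t 19.4 q [-0.452  -0.0946  1.6912  0.3094  1.706  -0.4272] p [ 0.5389 -0.0756  0.2606] F [-0.8159 -0.1164 -0.2163] w 0.6470805616254205
zt [-0.0114  0.3409 -0.94  ] xt [ 0.9999 -0.0053 -0.0141]
shift cur-axes/0.04 [0.0746 1.0284 2.5404]  tgt-axes [0.0355 1.0317 2.5399] turn/5deg [ 0.0124  0.1311 -0.1121]
```

Call:
carry_out --moves '[[[0, 0.13, -0.1, 0.04, 0.26, 0.63, 0.3], [0, 0, 0, 0, 0.26, 0.63, 0.3], [0, 0, 0, 0, 0.26, 0.63, 0.3], [0, 0, 0, 0, 0.25, 0.65, 0.3], [0, 0, 0, 0, 0, 0, 0.3], [0, 0, 0, 0, 0, 0, 0.3]]]'

```text
time: 19.9
tool_pos: [0.54, -0.0767, 0.1517]
tool_rot: [-0.173, 0.985, 0.002, -0.001]
contact_force: [0.5, 0.9, 0.4]
gripper_width: 0.649
```

Run:
```python
from fit import *
plan((.5403,-.0386,.0384),axes((1,0,0),(0,.342,-.94)))
p,R,s=pose()
c=save('wrist','w17')
K=c['K'];H=c['hand_eye'];z=c['z_map']
v,u=np.mgrid[:420,:560];dx=u-K[0,2];dy=v-K[1,2];r=np.hypot(dx,dy)+1e-9;t=r/K[0,0]
P=R.apply((np.stack([np.tan(t)*dx/r*z,np.tan(t)*dy/r*z,z],-1)@H[:3,:3].T+H[:3,3]).reshape(-1,3)).reshape(420,560,3)+p
q=P[(P[...,2]>.045)&(P[...,2]<.07)&(abs(P[...,0]-.54)<.025)&(P[...,1]<-.02)&(P[...,1]>-.08)]
print(len(q),np.percentile(q,[2,50,98],axis=0))
```

```text
t 19.9 q [-0.4549 -0.0247  1.8077  0.31    1.5204 -0.4996] p [ 0.54   -0.0767  0.1517] F [0.4807 0.8746 0.3932] w 0.649208860537073
zt [-0.0019  0.3401 -0.9404] xt [ 1.      0.0038 -0.0006]
shift cur-axes/0.04 [0.0123 0.0667 2.9871]  tgt-axes [0.0068 0.0725 2.987 ] turn/5deg [0.0225 0.0219 0.0388]
696 [[ 0.5299 -0.0571  0.0578]
 [ 0.5418 -0.0455  0.0624]
 [ 0.5529 -0.0339  0.064 ]]
```

View pics/w17.png

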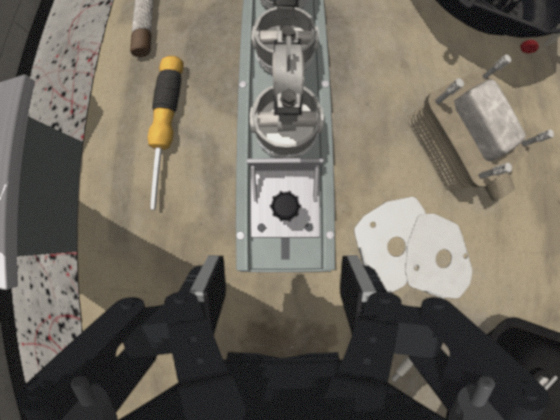

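The wrist view shows the knob at (286,206), centred between the fingers, measured at (0.5415, -0.0455). I advance and pinch.

Call:
carry_out --moves '[[[0, 0, 0, 0.03, 0.06, 0.5, 0.3], [0, 0, 0, 0, 0, 0.5, 0.3], [0, 0, 0, 0, 0, 0.5, 0.3], [0, 0, 0, 0, 0, 0.5, 0.3], [0, 0, 0, 0, 0, 0.5, 0.3], [0, 0, 0, 0, 0, 0.48, 0.3], [0, 0, 0, 0, 0, 0, 0.3], [0, 0, 0, 0, 0, 0, 0.3]]]'

```text
time: 20.62
tool_pos: [0.5437, -0.0398, 0.0417]
tool_rot: [-0.172, 0.985, 0.002, 0.002]
contact_force: [1.1, 0.7, 0.6]
gripper_width: 0.653
```

Call:
carry_out --moves '[[[0, 0, 0, 0, 0, 0, -0.1], [0, 0, 0, 0, 0, 0, -1], [0, 0, 0, 0, 0, 0, -1], [0, 0, 0, 0, 0, 0, -1], [0, 0, 0, 0, 0, 0, -1], [0, 0, 0, 0, 0, 0, -1], [0, 0, 0, 0, 0, 0, -1], [0, 0, 0, 0, 0, 0, -1]]]'

```text
time: 21.28
tool_pos: [0.5428, -0.0398, 0.0402]
tool_rot: [-0.172, 0.985, 0.002, 0.001]
contact_force: [0.6, -0.2, -0.6]
gripper_width: -0.003
```

Run:
```python
from fit import *
plan((.5415,-.0386,.0384),axes((1,0,0),(0,.342,-.94)))
save('wrist','w18')
```

```text
t 21.2833 q [-0.3932  0.0838  1.8992  0.331   1.3082 -0.5073] p [ 0.5428 -0.0398  0.0402] F [ 0.5796 -0.2197 -0.6165] w -0.0030128225889878343
zt [ 0.002   0.3389 -0.9408] xt [1.     0.0028 0.0031]
shift cur-axes/0.04 [-0.0313 -0.0142  0.0515]  tgt-axes [-0.0313 -0.0139  0.0516] turn/5deg [ 0.0364 -0.0225  0.0425]
```

View pics/w18.png

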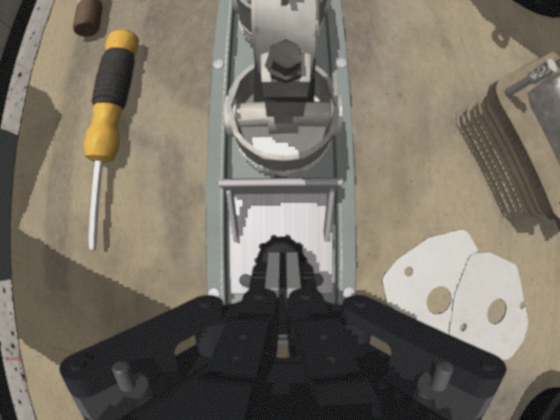

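The fingers shut on nothing. I find where the knob is now.

```bash
cat > wp.py <<'E'
from fit import *
def wpts(c,p,R):
    K=c['K'];H=c['hand_eye'];z=c['z_map']
    v,u=np.mgrid[:420,:560];dx=u-K[0,2];dy=v-K[1,2];r=np.hypot(dx,dy)+1e-9;t=r/K[0,0]
    return R.apply((np.stack([np.tan(t)*dx/r*z,np.tan(t)*dy/r*z,z],-1)@H[:3,:3].T+H[:3,3]).reshape(-1,3)).reshape(420,560,3)+p
E
python3 - <<'E'
from wp import *
p,R,s=pose();c=dict(np.load('pics/w18.npz'));P=wpts(c,p,R)
for vv in range(180,300,8): print(vv,[(P[vv,cc]*1000).astype(int).tolist() for cc in(265,275,285,295,305)])
im=c['frame'][:,:,::-1];cv2.imwrite('pics/c18.png',cv2.resize(im[170:370,200:370],None,fx=3,fy=3,interpolation=cv2.INTER_CUBIC))
f=save('scene','s18');im=f['frame'][:,:,::-1];cv2.imwrite('pics/c18s.png',cv2.resize(im[100:300,200:380],None,fx=3,fy=3,interpolation=cv2.INTER_CUBIC))
E
```

```text
180 [[532, -2, 50], [538, -2, 50], [543, -2, 49], [549, -2, 48], [554, -2, 48]]
188 [[532, -5, 35], [538, -5, 36], [543, -5, 34], [549, -5, 34], [555, -4, 33]]
196 [[530, -6, 7], [537, -6, 8], [544, -6, 7], [550, -6, 8], [557, -6, 7]]
204 [[530, -12, 7], [537, -12, 7], [544, -12, 8], [550, -12, 7], [557, -12, 7]]
212 [[530, -17, 7], [537, -17, 7], [544, -17, 7], [550, -17, 7], [557, -17, 7]]
220 [[530, -23, 7], [537, -23, 7], [544, -23, 7], [550, -23, 7], [557, -23, 8]]
228 [[530, -28, 8], [537, -28, 8], [544, -28, 7], [550, -28, 7], [557, -28, 8]]
236 [[530, -33, 7], [538, -32, 58], [543, -32, 57], [550, -33, 8], [557, -33, 8]]
244 [[533, -36, 60], [538, -36, 62], [543, -36, 61], [548, -36, 60], [557, -39, 8]]
252 [[533, -40, 63], [538, -40, 73], [543, -40, 73], [548, -40, 73], [557, -44, 6]]
260 [[533, -44, 62], [539, -43, 82], [543, -43, 81], [547, -43, 82], [554, -45, 58]]
268 [[534, -46, 82], [539, -45, 89], [543, -45, 89], [547, -45, 89], [552, -46, 81]]
276 [[534, -49, 87], [539, -48, 97], [543, -48, 96], [547, -48, 97], [551, -49, 88]]
284 [[535, -50, 102], [539, -50, 103], [543, -50, 102], [547, -50, 103], [551, -51, 94]]
292 [[536, -51, 112], [539, -51, 111], [543, -52, 105], [546, -51, 110], [550, -51, 112]]
```

View pics/c18.png

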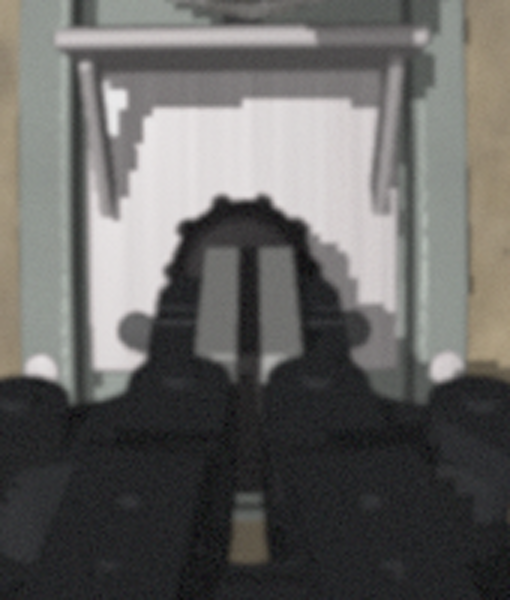

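View pics/c18s.png

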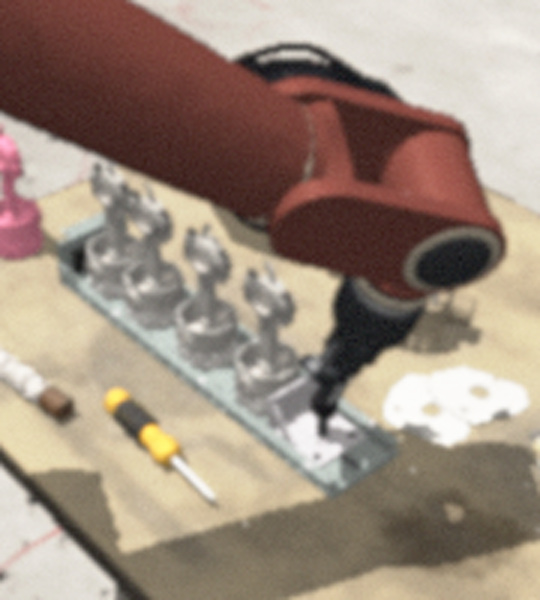

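Run:
```python
from wp import *
c=dict(np.load('pics/w18.npz'));K=c['K'];Hi=np.linalg.inv(c['hand_eye']);print(c['hand_eye'])
for t in([0,0,0],[0,-.011,0],[0,-.011,-.0187],[0,-.011,-.03],[0,0.011,0],[0,-.011,-.04]):
    q=Hi[:3,:3]@np.array(t)+Hi[:3,3];r=np.hypot(q[0],q[1]);th=np.arctan2(r,q[2]);print(t,K[0,2]+K[0,0]*th*q[0]/r,K[1,2]+K[1,1]*th*q[1]/r,'z',q[2],'meas',c['z_map'][int(K[1,2]+K[1,1]*th*q[1]/r),285])
for n in('w18','w4','w10'):
    z=dict(np.load(f'pics/{n}.npz'))['z_map'];print(n,[(v,z[v,276].round(3),z[v,295].round(3)) for v in range(220,330,8)])
```

```text
[[ 1.     -0.001   0.     -0.0002]
 [ 0.001   0.9596  0.2812 -0.0719]
 [-0.0003 -0.2812  0.9596 -0.1709]
 [ 0.      0.      0.      1.    ]]
[0, 0, 0] 282.8348525426999 247.53567923585388 z 0.18420603387793386 meas 0.16073065
[0, -0.011, 0] 282.8236930713688 229.35299989220007 z 0.1811122978291966 meas 0.21762969
[0, -0.011, -0.0187] 282.8775973137072 241.8178864881204 z 0.1631671251252446 meas 0.1617548
[0, -0.011, -0.03] 282.9159093437515 250.7195058144559 z 0.15232325071055702 meas 0.16100504
[0, 0.011, 0] 282.8447807866257 264.90156760090076 z 0.1872997699266711 meas 0.13850021
[0, -0.011, -0.04] 282.95425275799266 259.66417995247457 z 0.1427269016710105 meas 0.14254354
w18 [(220, np.float32(0.219), np.float32(0.218)), (228, np.float32(0.216), np.float32(0.217)), (236, np.float32(0.172), np.float32(0.216)), (244, np.float32(0.161), np.float32(0.164)), (252, np.float32(0.151), np.float32(0.151)), (260, np.float32(0.142), np.float32(0.141)), (268, np.float32(0.135), np.float32(0.134)), (276, np.float32(0.128), np.float32(0.126)), (284, np.float32(0.12), np.float32(0.12)), (292, np.
[... 773 characters left out ...]
173), np.float32(0.336)), (324, np.float32(0.329), np.float32(0.33))]
w10 [(220, np.float32(0.175), np.float32(0.276)), (228, np.float32(0.159), np.float32(0.16)), (236, np.float32(0.152), np.float32(0.155)), (244, np.float32(0.149), np.float32(0.156)), (252, np.float32(0.0), np.float32(0.16)), (260, np.float32(0.156), np.float32(0.157)), (268, np.float32(0.154), np.float32(0.154)), (276, np.float32(0.153), np.float32(0.154)), (284, np.float32(0.153), np.float32(0.152)), (292, np.float32(0.153), np.float32(0.153)), (300, np.float32(0.153), np.float32(0.154)), (308, np.float32(0.156), np.float32(0.156)), (316, np.float32(0.162), np.float32(0.162)), (324, np.float32(0.163), np.float32(0.181))]
```

Call:
carry_out --moves '[[[0, 0, 0, 0, 0, 0, 0.3], [0, 0, 0, 0, 0, 0, 0.3], [0, 0, 0, 0, 0, 0, 0.3], [0, 0, 0, 0, 0, 0, 0.3]]]'

```text
time: 21.72
tool_pos: [0.5428, -0.0398, 0.0402]
tool_rot: [-0.172, 0.985, 0.002, 0.001]
contact_force: [-0.5, -0.4, 0.4]
gripper_width: 0.564
```

Run:
```python
from wp import *
p,R,s=pose();c=save('wrist','w19');P=wpts(c,p,R);print(p,s['gripper_width'],s['contact_force'])
im=c['frame'][:,:,::-1];cv2.imwrite('pics/c19.png',cv2.resize(im[170:370,170:400],None,fx=3,fy=3,interpolation=cv2.INTER_CUBIC))
for vv in range(220,310,8): print(vv,[(P[vv,cc]*1000).astype(int).tolist() for cc in(255,265,275,285,295,305)])
```

```text
[ 0.5428 -0.0398  0.0402] 0.5640467035085142 [-0.4856 -0.359   0.4141]
220 [[524, -23, 7], [530, -23, 7], [537, -23, 7], [544, -23, 8], [550, -23, 9], [557, -23, 7]]
228 [[524, -28, 7], [530, -28, 7], [537, -28, 7], [544, -28, 8], [551, -28, 7], [557, -28, 7]]
236 [[524, -33, 8], [531, -33, 8], [538, -32, 58], [543, -32, 58], [551, -33, 8], [557, -33, 6]]
244 [[524, -39, 7], [533, -36, 61], [538, -36, 63], [543, -36, 62], [548, -36, 60], [557, -39, 9]]
252 [[524, -44, 8], [533, -40, 62], [538, -40, 62], [543, -40, 61], [548, -40, 63], [557, -44, 6]]
260 [[528, -45, 58], [533, -44, 62], [538, -44, 62], [543, -44, 62], [548, -44, 62], [554, -45, 59]]
268 [[524, -55, 7], [533, -49, 62], [538, -48, 62], [543, -48, 63], [548, -48, 62], [557, -55, 8]]
276 [[524, -60, 7], [533, -53, 61], [538, -52, 62], [543, -52, 63], [548, -52, 62], [557, -60, 7]]
284 [[524, -66, 8], [530, -66, 7], [538, -57, 58], [544, -66, 8], [551, -66, 8], [557, -66, 7]]
292 [[524, -72, 7], [530, -71, 7], [537, -71, 8], [544, -71, 7], [551, -71, 7], [557, -71, 7]]
300 [[523, -78, 3], [530, -78, 3], [537, -78, 3], [544, -78, 3], [551, -78, 3], [558, -78, 2]]
308 [[523, -84, 2], [530, -84, 2], [537, -84, 3], [544, -84, 3], [551, -84, 2], [558, -84, 2]]
```

View pics/c19.png

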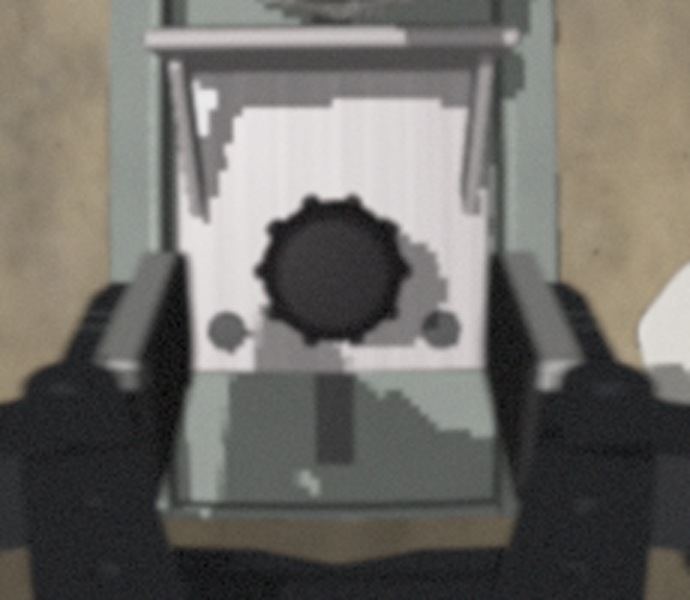

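Call:
carry_out --moves '[[[0, 0, 0, -0.03, 0, 0.05, 0.0], [0, 0, 0, 0, 0, 0, -0.2], [0, 0, 0, 0, 0, 0, -0.3], [0, 0, 0, 0, 0, 0, -0.35], [0, 0, 0, 0, 0, 0, -0.35]]]'

```text
time: 22.18
tool_pos: [0.5416, -0.0392, 0.0383]
tool_rot: [-0.172, 0.985, 0.002, 0.001]
contact_force: [-0.1, -0.0, 0.1]
gripper_width: 0.326
```

Call:
carry_out --moves '[[[0, 0, 0, 0, 0, 0, -0.45], [0, 0, 0, 0, 0, 0, -0.45], [0, 0, 0, 0, 0, 0, -0.55], [0, 0, 0, 0, 0, 0, -0.55]]]'

```text
time: 22.52
tool_pos: [0.5416, -0.0392, 0.0383]
tool_rot: [-0.172, 0.985, 0.002, 0.001]
contact_force: [-0.1, 0.0, -0.9]
gripper_width: 0.227
```

Run:
```python
from wp import *
p,R,s=pose();c=save('wrist','w20');P=wpts(c,p,R);print(s['time'],p,s['gripper_width'],s['contact_force'])
im=c['frame'][:,:,::-1];cv2.imwrite('pics/c20.png',cv2.resize(im[170:370,170:400],None,fx=3,fy=3,interpolation=cv2.INTER_CUBIC))
```

```text
22.5167 [ 0.5416 -0.0392  0.0383] 0.22732070695061926 [-0.1127  0.0014 -0.8564]
```

View pics/c20.png

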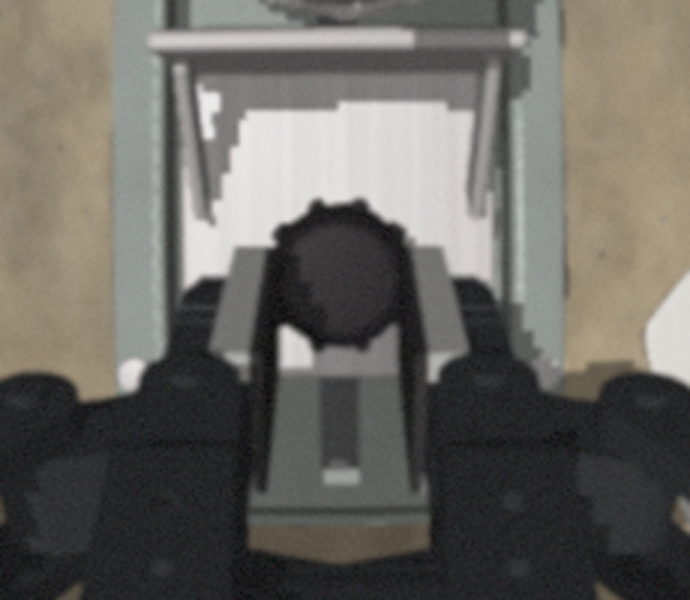

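Call:
carry_out --moves '[[[0, 0, 0, 0, 0, 0, -0.65], [0, 0, 0, 0, 0, 0, -0.65], [0, 0, 0, 0, 0, 0, -0.65]]]'

```text
time: 22.82
tool_pos: [0.5416, -0.0392, 0.0383]
tool_rot: [-0.172, 0.985, 0.002, 0.001]
contact_force: [0.7, 0.1, -0.7]
gripper_width: 0.173
```

Run:
```python
from wp import *
p,R,s=pose();c=save('wrist','w21');P=wpts(c,p,R);print(s['time'],p,s['gripper_width'],s['contact_force'])
im=c['frame'][:,:,::-1];cv2.imwrite('pics/c21.png',cv2.resize(im[170:370,170:400],None,fx=3,fy=3,interpolation=cv2.INTER_CUBIC))
```

```text
22.8167 [ 0.5416 -0.0392  0.0383] 0.1729451426277832 [ 0.7275  0.1246 -0.6629]
```

View pics/c21.png

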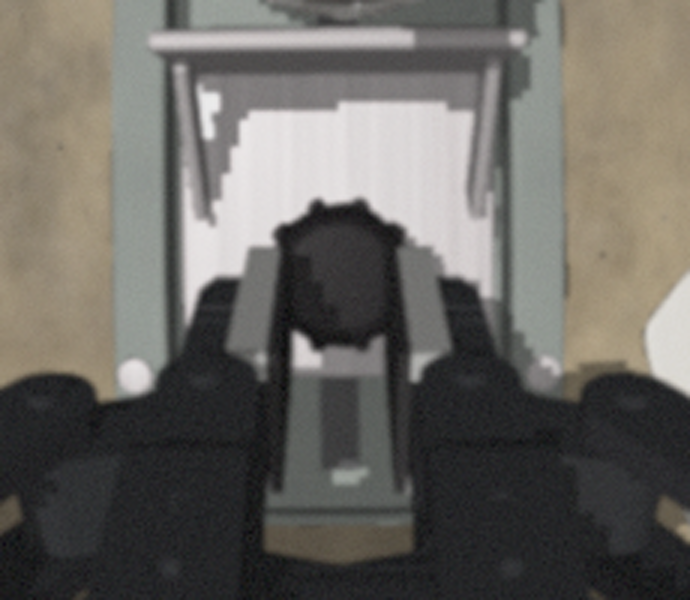

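Call:
carry_out --moves '[[[0, 0, 0, 0, 0, 0, -0.75], [0, 0, 0, 0, 0, 0, -0.8], [0, 0, 0, 0, 0, 0, -0.9], [0, 0, 0, 0, 0, 0, -1], [0, 0, 0, 0, 0, 0, -1]]]'

```text
time: 23.28
tool_pos: [0.5416, -0.0391, 0.0383]
tool_rot: [-0.172, 0.985, 0.002, 0.001]
contact_force: [-0.3, -0.4, 0.0]
gripper_width: -0.003
```

The pads pass straight through the knob's visible body without touching it. I test whether it responds by moving +y 8 mm with the fingers shut there.

Call:
carry_out --moves '[[[0, 0, 0, 0, -0.1, 0.03, -1], [0, 0, 0, 0, -0.1, 0.03, -1], [0, 0, 0, 0, 0, 0, -1]]]'

```text
time: 23.53
tool_pos: [0.5416, -0.0299, 0.0389]
tool_rot: [-0.172, 0.985, 0.002, 0.001]
contact_force: [0.7, 0.7, 2.0]
gripper_width: -0.0
```

Run:
```python
from wp import *
p,R,s=pose();c=save('wrist','w22');P=wpts(c,p,R);print(s['time'],p,s['gripper_width'],s['contact_force'])
im=c['frame'][:,:,::-1];cv2.imwrite('pics/c22.png',cv2.resize(im[170:370,170:400],None,fx=3,fy=3,interpolation=cv2.INTER_CUBIC))
q=P[(P[...,2]>.04)&(P[...,2]<.055)&(abs(P[...,1])<.03)&(abs(P[...,0]-.54)<.02)];print(len(q),np.median(q,axis=0))
```

```text
23.5333 [ 0.5416 -0.0299  0.0389] -0.00033402577318119935 [0.7183 0.6961 2.0406]
1519 [0.5404 0.0079 0.0491]
```

View pics/c22.png

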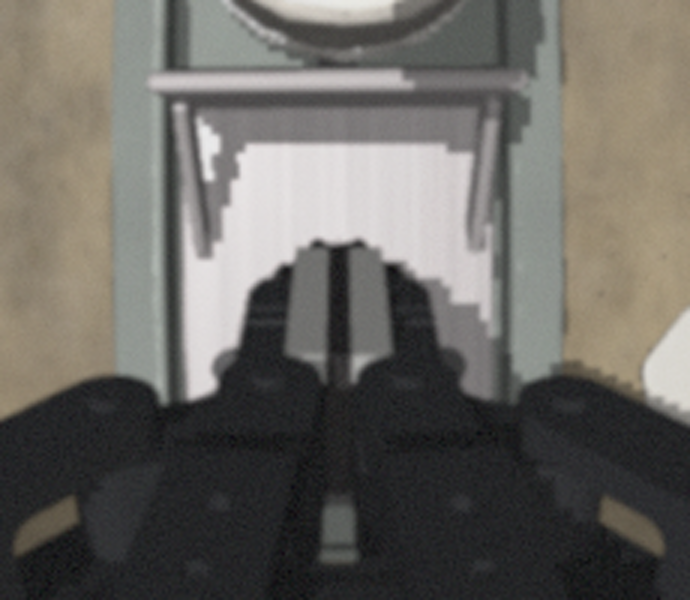

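The stop stayed put, since neither closing on the knob nor dragging through it moved it. I'll use the pushing plate itself instead: tilt more, and push the middle of its back with the shut fingertips.

Call:
carry_out --moves '[[[0, 0, 0, 0, 0.25, -0.5, -1], [1, 0, 0, 0, 0, 0, -1], [1, 0, 0, 0, 0, 0, -1], [1, 0, 0, 0, 0, 0, -1], [0, 0, 0, 0, 0, 0, -1], [0, 0, 0, 0, 0, 0, -1]]]'

```text
time: 24.08
tool_pos: [0.5411, -0.0475, 0.0532]
tool_rot: [-0.299, 0.954, 0.001, 0.0]
contact_force: [-0.1, 0.4, 0.5]
gripper_width: 0.004
```

Run:
```python
from wp import *
plan((.5405,-.025,.03),axes((1,0,0),(0,.574,-.819)))
p,R,s=pose();c=save('wrist','w23');P=wpts(c,p,R)
for z0 in(.02,.03,.04,.048): 
    q=P[(abs(P[...,2]-z0)<.005)&(abs(P[...,1])<.012)&(abs(P[...,0]-.54)<.03)];print(z0,len(q),np.percentile(q[:,1],[5,50,95]) if len(q) else '')
q=P[(P[...,2]>.057)&(P[...,2]<.067)&(abs(P[...,0]-.54)<.015)&(P[...,1]<-.02)];print('knob',len(q),np.percentile(q,[3,97],axis=0) if len(q) else '')
im=c['frame'][:,:,::-1];cv2.imwrite('pics/c23.png',cv2.resize(im[120:360,140:430],None,fx=2.4,fy=2.4,interpolation=cv2.INTER_CUBIC))
```

```text
t 24.0833 q [-0.5193  0.1719  1.8483  0.5213  1.4686 -0.6682] p [ 0.5411 -0.0475  0.0532] F [-0.079   0.3877  0.5319] w 0.004347609191847252
zt [ 0.0002  0.5705 -0.8213] xt [1.     0.0013 0.0012]
shift cur-axes/0.04 [-0.014  -0.1311  0.7967]  tgt-axes [-0.014  -0.1278  0.7972] turn/5deg [ 0.0482 -0.0026  0.0205]
0.02 412 [-0.004  -0.0035 -0.0031]
0.03 644 [-0.0065 -0.0035  0.011 ]
0.04 935 [-0.0061 -0.0033  0.0106]
0.048 1229 [-0.0038 -0.0019  0.0103]
knob 1394 [[ 0.5303 -0.0516  0.0585]
 [ 0.5526 -0.0333  0.064 ]]
```

View pics/c23.png

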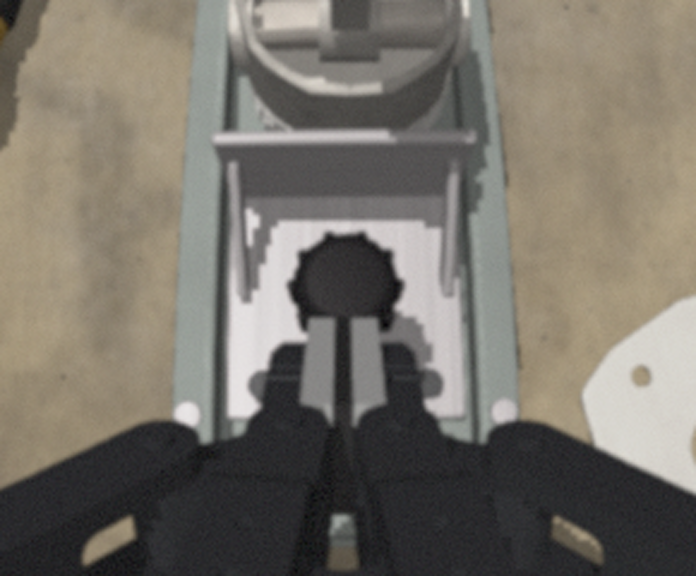

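Correction. In every view the shut fingertips appear at image row ~252, which is about 30 mm behind the reported TCP. So the tips were just above the knob (tip z≈0.068, knob top 0.064) and nothing passed through anything. I back off, reopen and go about 25 mm deeper.

Call:
carry_out --moves '[[[0, 0, 0, 0, 0, -0.8, -1], [0, 0, 0, 0, 0, -0.5, 0], [-1, 0, 0, 0, 0, 0, 0.3], [-1, 0, 0, 0, 0, 0, 0.3], [-1, 0, 0, 0, 0, 0, 0.3], [0, 0, 0, 0, 0, 0, 0.3], [0, 0, 0, 0, 0, 0, 0.3]]]'

```text
time: 24.72
tool_pos: [0.542, -0.0751, 0.0982]
tool_rot: [-0.172, 0.985, 0.003, 0.002]
contact_force: [-0.7, -0.9, -0.1]
gripper_width: 0.651
```

Run:
```python
from wp import *
Rt=axes((1,0,0),(0,.342,-.94))
plan((.541,-.0304,.0148),Rt)
c=save('wrist','w24');p,R,s=pose();P=wpts(c,p,R)
q=P[(P[...,2]>.057)&(P[...,2]<.067)&(abs(P[...,0]-.54)<.02)&(P[...,1]<-.02)&(P[...,1]>-.07)];print('knob',len(q),np.percentile(q,[2,98],axis=0) if len(q) else '')
```

```text
t 24.7167 q [-0.4511  0.0294  1.8478  0.3143  1.4242 -0.5295] p [ 0.542  -0.0751  0.0982] F [-0.6551 -0.8888 -0.078 ] w 0.6513471469365081
zt [ 0.0033  0.3383 -0.941 ] xt [1.     0.0061 0.0056]
shift cur-axes/0.04 [-0.0298 -0.3461  2.3404]  tgt-axes [-0.0247 -0.3368  2.3419] turn/5deg [ 0.0445 -0.0372  0.0872]
knob 1041 [[ 0.53   -0.056   0.0578]
 [ 0.5521 -0.0326  0.0635]]
```

Call:
carry_out --moves '[[[0, 0, 0, -0.03, -0.34, 0, 0.3], [0, 0, 0, 0, 0, 0.45, 0.3], [0, 0, 0, 0, 0, 0.45, 0.3], [0, 0, 0, 0, 0, 0.45, 0.3], [0, 0, 0, 0, 0, 0.4, 0.3], [0, 0, 0, 0, 0, 0, 0.3]]]'

```text
time: 25.27
tool_pos: [0.5372, -0.0381, 0.0318]
tool_rot: [-0.174, 0.985, 0.001, -0.002]
contact_force: [-0.5, -0.3, -0.7]
gripper_width: 0.648
```

Call:
carry_out --moves '[[[0, 0, 0, 0, 0, 0.2, 0.0], [0, 0, 0, 0, 0, 0.2, -0.2], [0, 0, 0, 0, 0, 0.15, -0.3], [0, 0, 0, 0, 0, 0, -0.3]]]'

```text
time: 25.6
tool_pos: [0.5398, -0.0323, 0.0139]
tool_rot: [-0.172, 0.985, 0.002, 0.001]
contact_force: [0.3, -0.3, -0.1]
gripper_width: 0.35
```

Run:
```python
from wp import *
plan((.541,-.0304,.0148),axes((1,0,0),(0,.342,-.94)))
c=save('wrist','w25')
im=c['frame'][:,:,::-1];cv2.imwrite('pics/c25.png',cv2.resize(im[140:380,140:430],None,fx=2.4,fy=2.4,interpolation=cv2.INTER_CUBIC))
```

```text
t 25.6 q [-0.3826  0.1133  1.9186  0.3373  1.2604 -0.5142] p [ 0.5398 -0.0323  0.0139] F [ 0.3482 -0.2644 -0.1273] w 0.34978383108340483
zt [ 0.0005  0.3395 -0.9406] xt [1.     0.0029 0.0016]
shift cur-axes/0.04 [ 0.0304 -0.0513 -0.0044]  tgt-axes [ 0.0303 -0.0515 -0.0043] turn/5deg [ 0.029  -0.0059  0.0377]
```

View pics/c25.png

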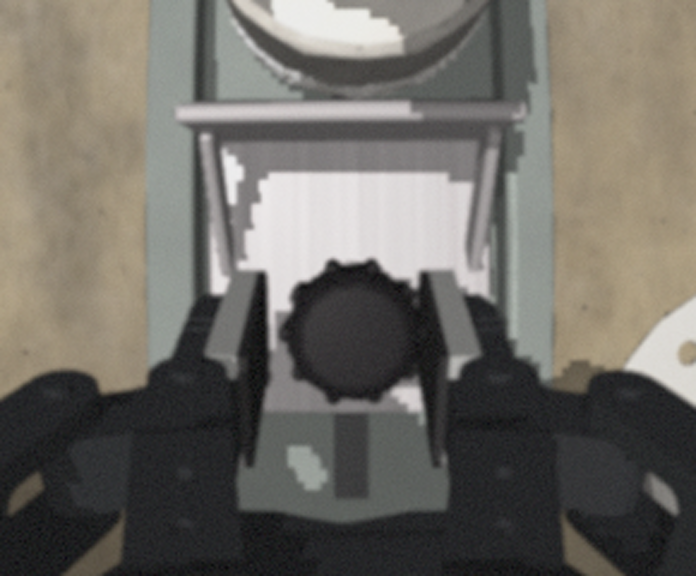

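Now the knob (350,330 in the crop) clearly lies between the pads. I close.

Call:
carry_out --moves '[[[0, 0, 0, 0.03, -0.05, 0, -0.4], [0, 0, 0, 0, 0, 0, -0.6], [0, 0, 0, 0, 0, 0, -1], [0, 0, 0, 0, 0, 0, -1], [0, 0, 0, 0, 0, 0, -1], [0, 0, 0, 0, 0, 0, -1]]]'

```text
time: 26.15
tool_pos: [0.5419, -0.0309, 0.0162]
tool_rot: [-0.172, 0.985, 0.002, 0.002]
contact_force: [-4.1, -0.9, 4.7]
gripper_width: 0.264
```

Gripped: width 0.264 of 85 mm is about the 25 mm knob. I slide slowly along the lane.

Call:
carry_out --moves '[[[0, 0, 0, 0, -0.07, 0.025, -1], [0, 0, 0, 0, -0.14, 0.05, -1], [0, 0, 0, 0, -0.14, 0.05, -1], [0, 0, 0, 0, -0.14, 0.05, -1], [0, 0, 0, 0, 0, 0, -1]]]'

```text
time: 26.57
tool_pos: [0.5416, -0.0097, 0.0162]
tool_rot: [-0.172, 0.985, 0.002, 0.001]
contact_force: [-3.5, -0.4, 4.7]
gripper_width: 0.261
```

Run:
```python
from wp import *
plan((.5405,.053,.0155),axes((1,0,0),(0,.342,-.94)))
c=save('wrist','w26');f=save('scene','s26')
im=f['frame'][:,:,::-1];cv2.imwrite('pics/c26.png',cv2.resize(im[100:290,190:370],None,fx=3.1,fy=3.1,interpolation=cv2.INTER_CUBIC))
```

```text
t 26.5667 q [-0.3429  0.1012  1.9271  0.3435  1.2503 -0.4788] p [ 0.5416 -0.0097  0.0162] F [-3.4605 -0.3608  4.6759] w 0.26143311364956173
zt [ 0.0019  0.3387 -0.9409] xt [1.     0.0036 0.0033]
shift cur-axes/0.04 [-0.0224 -1.4687  0.548 ]  tgt-axes [-0.028  -1.4667  0.553 ] turn/5deg [ 0.0389 -0.022   0.0517]
```

View pics/c26.png

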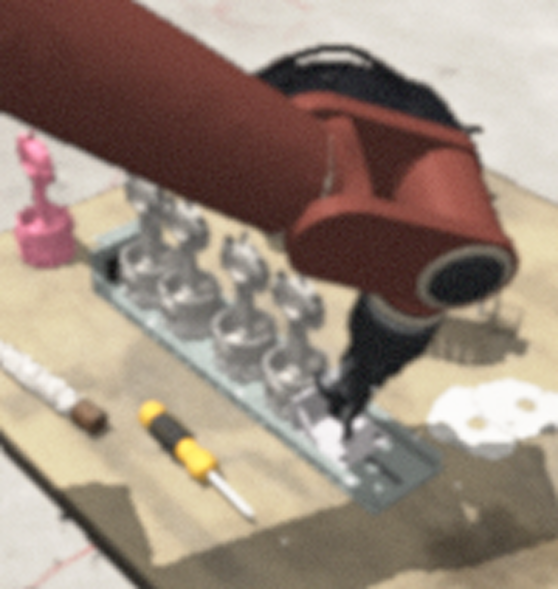

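View pics/w26.png

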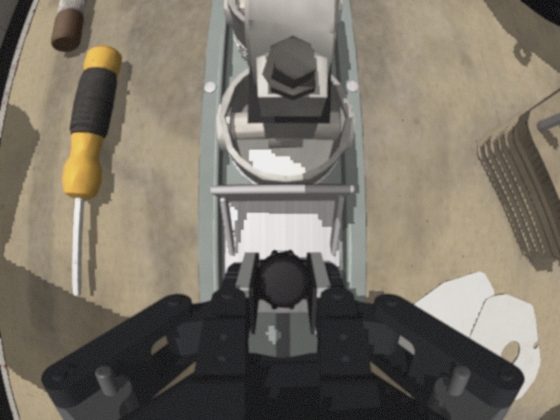

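Call:
carry_out --moves '[[[0, 0, 0, -0.005, -0.14, 0.05, -1], [0, 0, 0, -0.005, -0.14, 0.05, -1], [0, 0, 0, -0.005, -0.14, 0.05, -1], [0, 0, 0, -0.005, -0.14, 0.05, -1], [0, 0, 0, -0.005, -0.14, 0.05, -1], [0, 0, 0, 0, 0, 0, -1]]]'

```text
time: 27.17
tool_pos: [0.5413, 0.0196, 0.0162]
tool_rot: [-0.171, 0.985, 0.002, 0.002]
contact_force: [0.2, -1.4, 2.3]
gripper_width: 0.261
```

Call:
carry_out --moves '[[[0, 0, 0, -0.005, -0.14, 0.05, -1], [0, 0, 0, -0.005, -0.14, 0.05, -1], [0, 0, 0, 0, 0, 0, -1]]]'

```text
time: 27.42
tool_pos: [0.5412, 0.0313, 0.0163]
tool_rot: [-0.171, 0.985, 0.002, 0.003]
contact_force: [1.0, -2.1, 1.6]
gripper_width: 0.264
```

Run:
```python
from wp import *
plan((.5405,.053,.0155),axes((1,0,0),(0,.342,-.94)))
p,R,s=pose();c=save('wrist','w27');f=save('scene','s27');W=pts(f)
im=f['frame'][:,:,::-1];cv2.imwrite('pics/c27.png',cv2.resize(im[100:290,190:370],None,fx=3.1,fy=3.1,interpolation=cv2.INTER_CUBIC))
for c0 in((.5395,.135),(.5385,.229)): axisfit(f,c0,.02,.052,.03)
P=wpts(c,p,R);q=P[(abs(P[...,2]-.048)<.005)&(abs(P[...,0]-.54)<.02)&(P[...,1]>.02)&(P[...,1]<.08)];print(np.percentile(q[:,1],[5,50,95]))
```

```text
t 27.4167 q [-0.2712  0.0824  1.9471  0.3548  1.2241 -0.4152] p [0.5412 0.0313 0.0163] F [ 0.971  -2.1144  1.6167] w 0.26363418670724925
zt [ 0.0049  0.3378 -0.9412] xt [1.     0.0024 0.006 ]
shift cur-axes/0.04 [-0.0174 -0.5041  0.2014]  tgt-axes [-0.0186 -0.5032  0.2037] turn/5deg [ 0.0499 -0.0556  0.0493]
n 47 axis at z 0.03 [0.5455 0.1393] tilt deg [15.4814 71.0921] rms 0.0029496623687935
n 109 axis at z 0.03 [0.5384 0.228 ] tilt deg [  7.1934 -13.2952] rms 0.0028085075361821846
[0.0302 0.061  0.067 ]
```

View pics/c27.png

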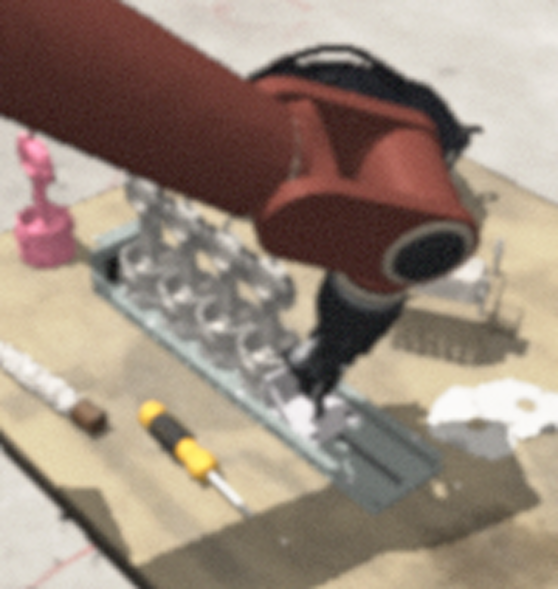

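View pics/w27.png

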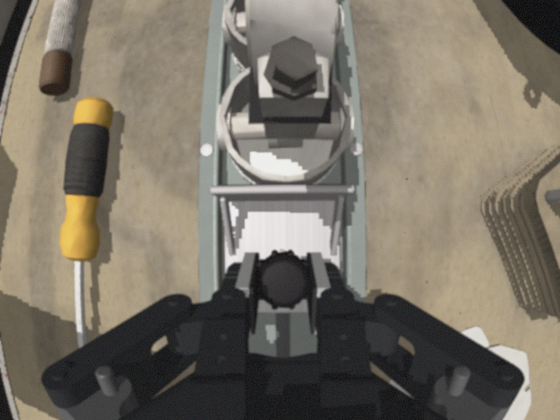

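All are upright and c, d and b are nearly touching. I continue more slowly and watch the force.

Call:
carry_out --moves '[[[0, 0, 0, -0.004, -0.1, 0.036, -1], [0, 0, 0, -0.004, -0.1, 0.036, -1], [0, 0, 0, -0.004, -0.1, 0.036, -1], [0, 0, 0, 0, 0, 0, -1]]]'

```text
time: 27.85
tool_pos: [0.5411, 0.043, 0.0163]
tool_rot: [-0.171, 0.985, 0.002, 0.003]
contact_force: [3.3, -5.3, 1.4]
gripper_width: 0.26
```

Call:
carry_out --moves '[[[0, 0, 0, 0, -0.07, 0.025, -1], [0, 0, 0, 0, 0, 0, -1]]]'

```text
time: 28.02
tool_pos: [0.5411, 0.0442, 0.0162]
tool_rot: [-0.169, 0.986, 0.002, 0.003]
contact_force: [1.4, -11.5, 1.8]
gripper_width: 0.263
```

Call:
carry_out --moves '[[[0, 0, 0, 0, -0.07, 0.025, -1], [0, 0, 0, 0, 0, 0, -1]]]'

```text
time: 28.18
tool_pos: [0.5411, 0.0443, 0.0161]
tool_rot: [-0.166, 0.986, 0.002, 0.003]
contact_force: [-1.3, -21.4, 4.7]
gripper_width: 0.261
```

Resistance is rising to 21 N at TCP y=0.044, after about 75 mm of travel. I check whether it is really the end of the row.

Run:
```python
from wp import *
p,R,s=pose();c=save('wrist','w28');f=save('scene','s28');t=save('top','t28');W=pts(f)
im=f['frame'][:,:,::-1];a=cv2.resize(im[110:270,200:340],None,fx=3.7,fy=3.7,interpolation=cv2.INTER_CUBIC);cv2.imwrite('pics/c28.png',a)
im=t['frame'][:,:,::-1];cv2.imwrite('pics/c28t.png',cv2.resize(im[190:260,130:340],None,fx=3.8,fy=3.8,interpolation=cv2.INTER_CUBIC))
```

```text
(no output)
```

View pics/c28.png

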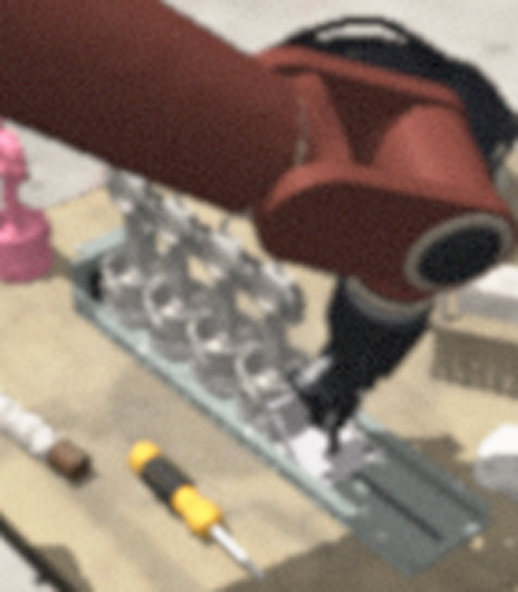

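View pics/c28t.png

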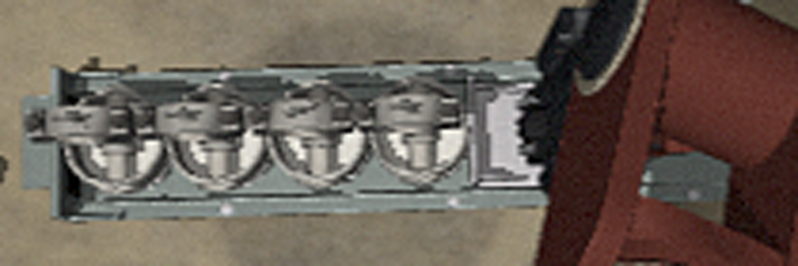

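View pics/w28.png

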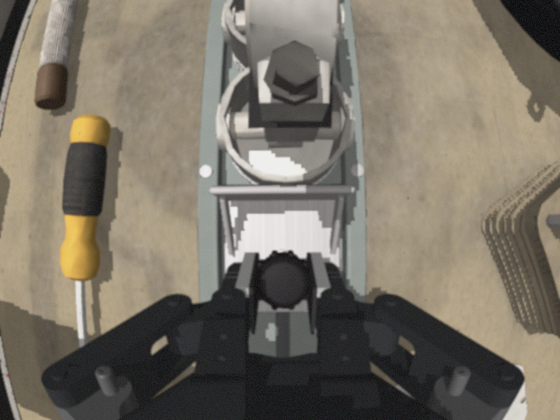

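Run:
```python
from wp import *
t=dict(np.load('pics/t28.npz'));W=pts(t)
R0=W[190:262,130:290].reshape(-1,3)
q=R0[(R0[:,2]>.16)&(R0[:,2]<.18)&(abs(R0[:,0]-.54)<.02)];print('tops',np.sort(q[:,1]).round(3))
q=R0[(R0[:,2]>.12)&(abs(R0[:,0]-.54)<.02)]
h,e=np.histogram(q[:,1],np.arange(.04,.36,.004));print([(e[i].round(3),h[i]) for i in range(len(h))])
# rim circles by angle: robust circle fit of rim pts z .048-.06
from scipy.optimize import least_squares
for n,y0 in zip('abcd',(.305,.24,.175,.11)):
    q=R0[(R0[:,2]>.049)&(R0[:,2]<.061)&(abs(R0[:,1]-y0)<.031)&(abs(R0[:,0]-.54)<.036)]
    print(n,len(q))
# plate
q=R0[(R0[:,2]>.054)&(R0[:,2]<.07)&(R0[:,1]>.325)];print('plate y',np.percentile(q[:,1],[1,5,50,95]))
for r in (215,222,230,238): print(r,[(int(c),*(np.nan_to_num(W[r,c,1:])*1000).astype(int)) for c in range(140,158,1)])
for r in (232,236,240): print(r,[(int(c),*(np.nan_to_num(W[r,c,1:])*1000).astype(int)) for c in range(150,262,2)])
```

```text
tops [0.024 0.026 0.105 0.107 0.109 0.109 0.111 0.111 0.113 0.113 0.115 0.115
 0.118 0.166 0.168 0.169 0.17  0.171 0.173 0.175 0.178 0.235 0.236 0.238
 0.24  0.242 0.243 0.245 0.246 0.248 0.3   0.302 0.303 0.303 0.305 0.306
 0.307 0.308 0.309 0.31  0.311 0.312 0.315]
[(np.float64(0.04), np.int64(0)), (np.float64(0.044), np.int64(0)), (np.float64(0.048), np.int64(0)), (np.float64(0.052), np.int64(0)), (np.float64(0.056), np.int64(0)), (np.float64(0.06), np.int64(0)), (np.float64(0.064), np.int64(0)), (np.float64(0.068), np.int64(0)), (np.float64(0.072), np.int64(0)), (np.float64(0.076), np.int64(7)), (np.float64(0.08), np.int64(16)), (np.float64(0.084), np.int64(14)), (np.float64(0.088), np.int64(11)), (np.float64(0.092), np.int64(18)), (np.float64(0.096), np.int64(18)), (np.float64(0.1), np.int64(20)), (np.float64(0.104), np.int64(17)), (np.float64(0.108), np.int64(15)), (np.float64(0.112), np.int64(17)), (np.float64(0.116), np.int64(18)), (np.float64(0.12), np.int64(16)), (np.float64(0.124), np.int64(12)), (np.float64(0.128), np.int64(15)), (np.float64(0.132), np.int64(18)), (np.flo
[... 9864 characters left out ...]
222, np.int64(156), np.int64(2)), (224, np.int64(151), np.int64(3)), (226, np.int64(146), np.int64(6)), (228, np.int64(141), np.int64(-1)), (230, np.int64(136), np.int64(2)), (232, np.int64(130), np.int64(9)), (234, np.int64(126), np.int64(0)), (236, np.int64(120), np.int64(3)), (238, np.int64(116), np.int64(0)), (240, np.int64(110), np.int64(2)), (242, np.int64(104), np.int64(18)), (244, np.int64(99), np.int64(18)), (246, np.int64(94), np.int64(14)), (248, np.int64(89), np.int64(17)), (250, np.int64(84), np.int64(15)), (252, np.int64(79), np.int64(20)), (254, np.int64(74), np.int64(18)), (256, np.int64(69), np.int64(17)), (258, np.int64(64), np.int64(17)), (260, np.int64(59), np.int64(19))]
```

The readings fit a snug row:
- **Big ends (y):** a 0.306, b 0.240, c 0.172, d 0.109, spanning 197 mm over three 66 mm pitches.
- **End plate face:** 0.338, against a's edge at 0.339.
- **Stop plate:** 0.073–0.076, against d's edge at 0.076.

I relax the push, release the knob and retreat.

Call:
carry_out --moves '[[[0, 0, 0, 0, 0.09, -0.033, -1], [0, 0, 0, 0, 0, 0, -0.6], [0, 0, 0, 0, 0, 0, -0.3], [0, 0, 0, 0, 0, 0, 0], [0, 0, 0, 0, 0, 0, 0.1], [0, 0, 0, 0, 0, 0, 0.1]]]'

```text
time: 28.83
tool_pos: [0.5388, 0.0471, 0.0152]
tool_rot: [-0.172, 0.985, 0.002, 0.001]
contact_force: [-0.1, 0.7, -0.4]
gripper_width: 0.544
```

Call:
carry_out --moves '[[[0, 0, 0, 0, 0, -0.3, 0.1], [0, 0, 0, 0, 0, -0.5, 0.1], [0, 0, 0, 0, 0, -0.8, 0.1], [0, 0, 0, 0, 0, -0.9, 0.1], [0, 0, 0, 0, 0, -0.9, 0.1], [0, 0, 0, 0, 0, -0.9, 0.1]]]'

```text
time: 29.33
tool_pos: [0.5387, -0.0122, 0.18]
tool_rot: [-0.172, 0.985, 0.002, 0.001]
contact_force: [0.3, -0.1, 1.2]
gripper_width: 0.548
```

Call:
carry_out --moves '[[[0, 0, 0, 0, 0.8, -0.5, 0.1], [0, 0, 0, 0, 0.8, -0.5, 0.1], [0, 0, 0, 0, 0.8, -0.5, 0.1], [0, 0, 0, 0, 0.8, -0.5, 0.1], [0, 0, 0, 0, 0.8, -0.5, 0.1], [0, 0, 0, 0, 0.8, -0.5, 0.1], [0, 0, 0, 0, 0, 0, 0.1]]]'

```text
time: 29.92
tool_pos: [0.5399, -0.2393, 0.2278]
tool_rot: [-0.17, 0.985, -0.001, 0.003]
contact_force: [0.7, 0.6, -0.1]
gripper_width: 0.555
```

Run:
```python
from wp import *
p,R,s=pose();print(s['time'],p,s['contact_force'])
c=save('wrist','w30');f=save('scene','s30');t=save('top','t30');W=pts(t)
im=f['frame'][:,:,::-1];cv2.imwrite('pics/c30.png',cv2.resize(im[110:270,200:340],None,fx=3.7,fy=3.7,interpolation=cv2.INTER_CUBIC))
im=t['frame'][:,:,::-1];cv2.imwrite('pics/c30t.png',cv2.resize(im[190:260,130:340],None,fx=3.8,fy=3.8,interpolation=cv2.INTER_CUBIC))
R0=W[190:262,130:330].reshape(-1,3)
q=R0[(R0[:,2]>.12)&(R0[:,2]<.2)&(abs(R0[:,0]-.54)<.02)]
y=np.sort(q[:,1]);g=np.where(np.diff(y)>.0015)[0];print('gaps',[(y[i].round(4),y[i+1].round(4)) for i in g],y[0],y[-1])
for y0 in(.109,.172,.24,.306):
    k=R0[(R0[:,2]>.16)&(R0[:,2]<.18)&(abs(R0[:,1]-y0)<.02)&(abs(R0[:,0]-.54)<.02)];print(y0,len(k),k.mean(0),k[:,2].max())
q=R0[(R0[:,2]>.04)&(R0[:,2]<.055)&(abs(R0[:,0]-.54)<.03)&(R0[:,1]<.085)&(R0[:,1]>.05)];print('stop plate',np.percentile(q[:,1],[5,50,95]))
for c0 in((.5395,.108),(.5395,.174),(.539,.24)): axisfit(f,c0,.02,.052,.03)
```

```text
29.9167 [ 0.5399 -0.2393  0.2278] [ 0.724   0.5568 -0.1338]
gaps [(np.float64(0.1152), np.float64(0.1167)), (np.float64(0.1267), np.float64(0.1288)), (np.float64(0.1404), np.float64(0.1423)), (np.float64(0.1878), np.float64(0.1894)), (np.float64(0.1904), np.float64(0.192)), (np.float64(0.2034), np.float64(0.2097)), (np.float64(0.2585), np.float64(0.26)), (np.float64(0.2723), np.float64(0.2757)), (np.float64(0.3127), np.float64(0.3144)), (np.float64(0.3235), np.float64(0.3251))] 0.07890842474354101 0.33744252087911486
0.109 10 [0.5413 0.1115 0.1695] 0.17235348420509577
0.172 8 [0.54   0.1714 0.1691] 0.17419363470366633
0.24 9 [0.5392 0.2415 0.1674] 0.17248879770148373
0.306 14 [0.5388 0.3068 0.1679] 0.17380298730915666
stop plate [0.0724 0.0749 0.0802]
n 135 axis at z 0.03 [0.541  0.1042] tilt deg [5.1498 0.9882] rms 0.002942711250552589
n 121 axis at z 0.03 [0.5414 0.1704] tilt deg [-7.6483 11.7806] rms 0.002878453623030219
n 112 axis at z 0.03 [0.5398 0.2384] tilt deg [-2.8893  1.4017] rms 0.002857814360268406
```

View pics/c30.png

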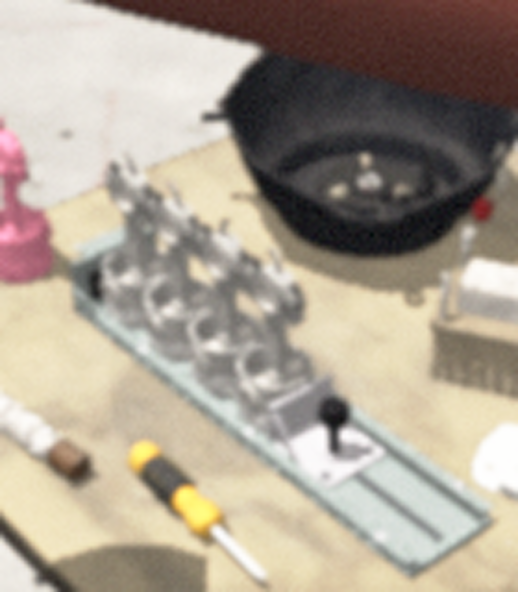

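View pics/c30t.png

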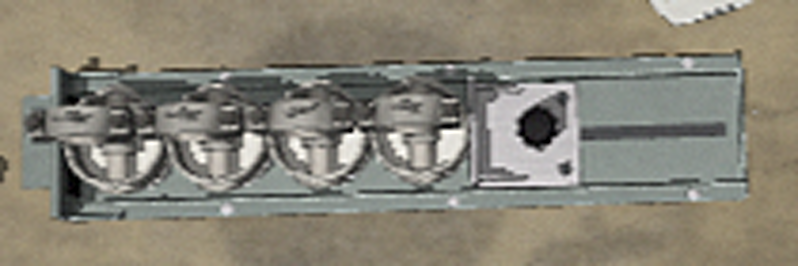

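View pics/w30.png

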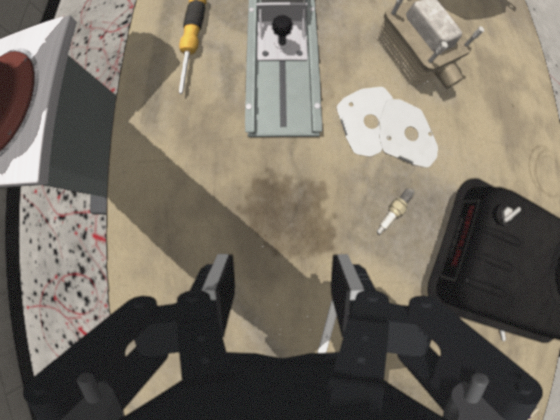

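The last views show all four pistons upright in an even row (top crop rims at about columns 118, 218, 318 and 420). The stop plate is against d, and the screwdriver, spark plug and spanner have not moved. The gripper is clear, so I hand the job in.

```bash
python3 -c "
from h import *
print(ticket.job_done(), state()['time'])"
```

```text
the job is handed in; nothing more can be done
the job is handed in; nothing more can be done
```

I stood piston c on its crown, rod up, between b and d. I then slid the end stop up by its knob until the whole row was pressed against the fixed end plate, and handed in at about 30 s.

**Last checks**
- **Upright:** all four pistons stand. Their tops are all at z ≈ 0.172–0.174 m, as they should be.
- **Snug:** the push met a firm stop, about 21 N just before I let go. The big ends from a to d span 197 mm, against 198 mm for three 66 mm pitches. Piston a meets the end plate to within about 2 mm, and d meets the stop plate to within about 3 mm. The cameras cannot show a gap smaller than that.
- **Bystanders:** the screwdriver and spark plug look unmoved in the final views. The spanner was only partly in view and was not re-measured. I did not touch the pink look-alike.

**What went wrong or disagreed**
- **Slip in the grip:** the piston pivoted about 30° in the pads while I turned it, so I re-measured its axis and trued it up before setting it down.
- **Rail contact:** on the first try at lowering it, the crown touched the top of a side rail at about 14 N. I lifted, recentred and lowered again.
- **Missed knob:** my first two tries to pinch the knob closed above it. The visible fingertips were about 30 mm behind the reported TCP, so I went deeper.
- **Uneven big ends:** they are about 70 mm apart from b to c and 60 mm from c to d. I put this down to c being turned half round about its axis, because the skirts look evenly spaced. The tilt fits on c and d in the closed row were too noisy to confirm it.

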